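Weigh the prism from under the stack

TASK

The middle mortar prism in the bottom layer of the stack is due for weighing: take the check weight off the balance pan and stand it in the empty compartment of its wooden case, and set the two prisms that lie across the stack aside in the sheet-steel tray, lying flat. When the pan is clear and both are in the tray, lay the due prism centred on the pan along its longer side, and then put the two cross prisms back on the stack, each exactly where it lay before. Leave the two outer bottom prisms where they are.

Things in the scene. Friction and masses are not known exactly. Their poses are not given: they have to be found in the camera images.
- balance: Beige bench balance, fixed to the bench, standing at any of three places. Its origin is on the bench directly below the centre of its flat steel pan; z up. The pan is 150 mm along x and 180 mm along y (its longer side) and its top is 72 mm above the origin. The low console with display and keys (up to 55 mm high) is on the -x side, from 80 to 165 mm from the origin; the housing is 200 mm wide.
- board: Plywood stacking board on battens, fixed, 200 x 210 mm; its origin is at bench height under its centre and its top is 24 mm above. The bottom layer of three prisms lies on it along its x, 72 mm apart centre to centre along y (32 mm gaps); two more prisms lie across them along its y, about 42 mm either side of the board's centre in x (44 mm gap), their ends resting on the outer bottom prisms.
- tray: Flat sheet-steel tray, fixed, 200 mm (x) by 230 mm (y) outside, walls 3 mm thick and 16 mm high, floor 3 mm thick, empty at the start. Origin at bench height under its centre. The inside takes the two prisms side by side along y, e.g. centred 42 mm either side of its centre in x.
- weight_case: Small open wooden weight case, fixed, at the left or right end of the row of equipment, 186 x 76 mm, walls 5 mm thick and 22 mm high. Origin at bench height under the centre of the largest, empty compartment (66 x 66 mm inside, floor 6 mm above the bench). Two smaller weights, 53 and 43 mm high over the bench, stand in its other compartments, 66 and 121 mm from the origin along +x.
- check_weight: Steel 500 g check weight: an upright cylinder of 38 mm diameter up to 47 mm, then a narrower knob (27 mm) up to 66 mm. Starts standing on the balance pan, near its middle. Origin: centre of its underside.
- due_prism: The prism due for weighing: grey mortar, 160 x 40 x 40 mm, about 0.56 kg, the middle one of the bottom layer, lying under the two cross prisms. Origin: centre of its underside; x along its length, z up.
- plain_prism: Cross prism without studs, grey mortar, 160 x 40 x 40 mm, about 0.56 kg, on top of the stack; it may be the one nearer the robot or the farther one. Origin: centre of its underside; x along its length, z up.
- stud_prism: Cross prism with a brass gauge stud (10 mm diameter, 12 mm long) standing out of the middle of each end, otherwise a grey mortar prism of 160 x 40 x 40 mm (184 mm over the studs), about 0.56 kg, on top of the stack, on the other side. Origin: centre of its underside; x along its length, z up.
- left_prism: Outer bottom prism on the board's +y side, grey mortar, 160 x 40 x 40 mm, loose. To be left where it is. Origin: centre of its underside; x along its length, z up.
- right_prism: Outer bottom prism on the board's -y side, the same. To be left where it is.
Things that resemble listed ones, but are neither listed nor needed, are in the scene too. Several things have the shape of the weight_case; the one meant has the colours described above.

How it is judged (in metres and radians):
On the way, in this order (a step that is already met when the one before it is completed fails the run):
1. the check weight stands in its compartment and both cross prisms lie in the tray, all let go (in any order) (horizontal distance between check_weight and weight_case below 0.02 m and z of check_weight in the frame of weight_case between 0.001 and 0.011 m and angle between check_weight's own z axis and vertical below 0.08 rad and linear speed of each of check_weight, plain_prism, stud_prism below 0.01 m/s and x of plain_prism in the frame of tray between -0.08 and 0.08 m and y of plain_prism in the frame of tray between -0.095 and 0.095 m and z of plain_prism in the frame of tray between -0.002 and 0.008 m and angle between each of plain_prism, stud_prism's own z axis and vertical below 0.06 rad and x of stud_prism in the frame of tray between -0.08 and 0.08 m and y of stud_prism in the frame of tray between -0.095 and 0.095 m and z of stud_prism in the frame of tray between -0.002 and 0.008 m and contact force between the fingers and check_weight below 0.05 N and contact force between the fingers and plain_prism below 0.05 N and contact force between the fingers and stud_prism below 0.05 N), for 0.1 s.
2. the due prism lies centred on the balance pan, let go (horizontal distance between due_prism and balance below 0.015 m and z of due_prism in the frame of balance between 0.067 and 0.077 m and angle between the x axis of due_prism and the y axis of balance, either way round below 0.17 rad and angle between due_prism's own z axis and vertical below 0.06 rad and linear speed of due_prism below 0.01 m/s and contact force between the fingers and due_prism below 0.05 N), for 0.1 s.
At the end, for the whole second after the job is handed in: Due prism flat on the pan, within 15 mm of its centre, 0.17 rad of its longer side; check weight upright in its compartment; cross prisms flat, within 13 mm of their starts and 0.17 rad of square to the bottom layer; outer bottom prisms within 12 mm of their starts; all at rest (horizontal distance between due_prism and balance below 0.015 m and z of due_prism in the frame of balance between 0.067 and 0.077 m and angle between the x axis of due_prism and the y axis of balance, either way round below 0.17 rad and angle between each of due_prism, plain_prism, stud_prism's own z axis and vertical below 0.06 rad and linear speed of each of due_prism, check_weight, plain_prism, stud_prism below 0.01 m/s and horizontal distance between check_weight and weight_case below 0.02 m and z of check_weight in the frame of weight_case between 0.001 and 0.011 m and angle between check_weight's own z axis and vertical below 0.08 rad and distance of each of plain_prism, stud_prism from where it was at the start of the episode below 0.013 m and angle between the x axis of each of plain_prism, stud_prism and the y axis of board, either way round below 0.17 rad and distance of each of left_prism, right_prism from where it was at the start of the episode below 0.012 m); the robot touches nothing.
It fails at once if an outer bottom prism is shifted by more than 12 mm (distance of any of left_prism, right_prism from where it was at the start of the episode above 0.012 m).
It also fails if it takes over 136 s, if anything falls off the work surface, if the arm or the gripper's body presses on something with over 40 N, if the wrist force passes 120 N, or if a joint passes its speed limit or range.

ROBOT

A 6-joint arm with a two-finger parallel gripper is mounted at the origin on the work surface. World frame = base frame: x ahead of the robot, y to its left, z up, the work surface at z = 0. Lengths are in mm, angles in rad, forces in N, time in s.
With the tool pointing down it reaches from about 300 to 775 mm from the base axis. Payload 14.6 kg.
Tool frame: the origin (TCP) lies on the centre line of the jaws, within the pads' length; the fingertips stand 25 mm ahead of it and the grasp point (between the pads) lies 6 mm ahead of it; z points along the fingers, y is the line along which they close (so a half turn about z gives the same grasp; the last joint's range is limited). The gripper opens to 94 mm and grips with 3 to 60 N. Pads are 16 mm wide; open, the fingers measure 119 mm over their backs; the gripper's body (75 mm by 177 mm) begins 78 mm behind the grasp point.
Start: joints at [-1.244, 0.3, 1.521, -0, 1.321, -0.067], TCP at [211.028, -507.895, 230.446] pointing down, gripper open.
Joint ranges: [-3.03, 3.03], [-0.79, 2.21], [0.23, 2.52], [-1.04, 4.18], [0, 3.07], [-2.55, 2.55]. Speed limits (rad/s): [2.22, 2.22, 2.57, 3.14, 3.14, 3.14].

INTERFACE

Orientations are given as a rotation vector (axis times angle).
In Python, from cell import * gives the robot as it stands.
- The arm moves only by the tool servo_tool, never from a script. Its argument "rows" is a list of rows, each an object of numbers: "x", "y", "z": the shift along the tool's x, y, z each as a share of 50 cm, from -1 to 1; "twist": the turn about the tool's z as a share of 180 degrees, from -1 to 1. A call has exactly 8 rows; each row is the pose to reach, as a shift and turn from the pose commanded when the call began, along the tool's axes at that moment, turning the shorter way round; what a row does not reach only later rows make up. A row lasts 1/12 s, in which the tool goes at most 41.7 mm and 7.16 degrees, less where a joint would pass 70% of its speed; a pose out of reach is approached as far as the arm can. A call with a number of a shift or a turn outside -1 to 1 is refused whole. A call with a gripper value outside its range is refused whole. "fingers" is the closure, from 0 (fully open) to 1 (shut), set as the call begins (left out, the last holds). The fingers move at their own pace and stop on an object; "squeeze" is the grip in N (left out, the last holds). Time passes only in rows, so rows that repeat a pose let the fingers close, or fill a call up. It gives the time, the measured TCP pose, the force, the opening and the grip force at its end, in the units of the state.
- get_obs(): the state, without advancing time (a new reading comes with each control period).
- grab_frame(name): name is "side" or "top" or "wrist"; returns the picture (480x640x3 uint8, red, green, blue); there is no depth.
- camera_model(name): a dict with "fovy" (degrees; the focal length in pixels is half the picture's height over the tangent of half this angle, whatever the lens; pixels are square), "cx", "cy" (the principal point, pixels), "cam_to_world" (4x4, takes a point from camera to world coordinates). Camera axes: x right, y down, z forward; pixel columns grow to the right and rows downward; lengths in mm; the calibration is good to about 2 mm. A picture is of the moment at which its call begins: read the wrist's pose just before it. camera_model takes no time and is no camera call; for the wrist camera it gives the pose at the moment of the call.
- hand_in(): hands the job in; it is judged then, once.
The state is a dict: "t": time; "q": joint angles; "qvel": joint speeds; "joint_efforts": joint torques, N m; "tool_pos": TCP position; "eef_rot": TCP orientation; "wrist_force": force on the tool from outside, world axes, zero at the start; "torque": the same for the moment, N m; "opening": finger opening in mm; "grasp_force": force on a finger pad.
Only numpy, scipy, OpenCV 4.12 (cv2) and the standard library are available. Lean on these libraries where they do the work, as an engineer would, in place of code of your own. Each camera call takes 0.05 s, during which the arm holds its last target. There are 200 camera calls.

## Working session

There is one attempt and no reset: what is moved stays moved. The work goes in short steps, Python scripts to look and compute and a tool call to move; the robot and the scene stay as the last step left them, time stands still between calls to the robot, and variables do not carry over. Pictures are saved under pics/ and viewed, at most 14 in all, crops included, and the job is handed in when it is done.

Besides the shell and the picture viewer there is one more tool, called after "Emit:" as name(argument=value, ...), one argument or row to a line, values as JSON. servo_tool: Moves the arm, as the interface text tells. Its arguments: {"type":"object","properties":{"rows":{"type":"array"},"fingers":{"type":"number"},"squeeze":{"type":"number"}},"required":["rows"]}

```bash
ls; mkdir -p pics; cat > h.py <<'E'
from cell import *
import numpy as np, cv2
def cam(n):
    m=camera_model(n); f=240/np.tan(np.radians(m['fovy'])/2)
    return f,m['cx'],m['cy'],np.array(m['cam_to_world'])
def ray(c,uv,z):
    f,cx,cy,T=c; uv=np.atleast_2d(np.asarray(uv,float))
    d=np.c_[(uv[:,0]-cx)/f,(uv[:,1]-cy)/f,np.ones(len(uv))]@T[:3,:3].T
    o=T[:3,3]; return (o+d*((z-o[2])/d[:,2])[:,None])[:,:2]
def proj(c,p):
    f,cx,cy,T=c; q=(np.atleast_2d(p)-T[:3,3])@T[:3,:3]
    return np.c_[f*q[:,0]/q[:,2]+cx,f*q[:,1]/q[:,2]+cy]
def save(im,n): cv2.imwrite('pics/'+n,cv2.cvtColor(im,cv2.COLOR_RGB2BGR))
E
python3 - <<'E'
from h import *
for n in('top','side'):
    c=camera_model(n);print(n,c); im=grab_frame(n); np.save(n+'.npy',im); save(im,n+'0.png')
print(get_obs())
E
```

```text
pics
top {'fovy': 53.95422298037907, 'cx': 320.37887885240275, 'cy': 239.59490843438286, 'cam_to_world': array([[-5.31175481e-03, -9.94928083e-01,  1.00448464e-01,
         3.16120421e+02],
       [-9.99984755e-01,  5.43637797e-03,  9.66976224e-04,
         9.10958483e+01],
       [-1.50814762e-03, -1.00441796e-01, -9.94941793e-01,
         1.22022671e+03],
       [ 0.00000000e+00,  0.00000000e+00,  0.00000000e+00,
         1.00000000e+00]])}
side {'fovy': 51.25643232005638, 'cx': 320.5900331312616, 'cy': 235.89842651668533, 'cam_to_world': array([[ 9.95283724e-01, -5.48229037e-02,  8.00297344e-02,
         3.19326466e+02],
       [-9.60789784e-02, -6.70926642e-01,  7.35272922e-01,
        -9.10756311e+02],
       [ 1.33842844e-02, -7.39494347e-01, -6.73029696e-01,
         1.01177105e+03],
       [ 0.00000000e+00,  0.00000000e+00,  0.00000000e+00,
         1.00000000e+00]])}
{'t': 0.1, 'q': array([-1.24361656e+00,  3.00386067e-01,  1.52150796e+00, -1.73082021e-05,
        1.32070803e+00, -6.66094278e-02]), 'qvel': array([-1.57502559e-03, -1.29507509e-03, -1.76726953e-03, -3.11095678e-05,
        1.95461032e-03, -1.38897987e-03]), 'joint_efforts': array([ 6.03462704e-04, -5.32650483e+01, -3.53286517e+01,  7.09840260e-02,
        2.34751002e-02, -7.21337938e-05]), 'tool_pos': array([ 210.95128134, -507.71100608,  229.96389621]), 'eef_rot': array([-3.07991261e+00, -6.14384910e-01,  2.32033435e-04]), 'wrist_force': array([-0.66572149,  0.5174623 , -0.33741278]), 'torque': array([-0.02396176, -0.02593854, -0.00382879]), 'grasp_force': 0.0, 'opening': 94.01022128514772}
```

View pics/top0.png

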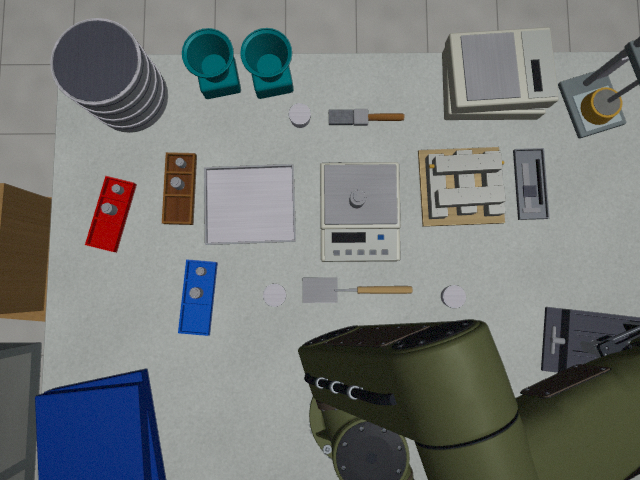

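View pics/side0.png

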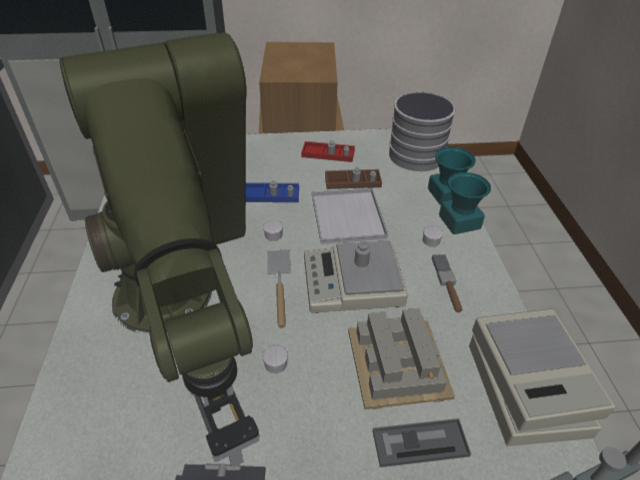

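The top view shows, from left to right: the brown case (179,188), empty compartment at its lower end; the tray (250,204); the balance (360,195) with the weight at (357,198); and the stack (462,187), with cross prisms at rows 163 and 195. The red and blue cases and the other balance are decoys.

```bash
cat > m.py <<'E'
from h import *
im=np.load('top.npy'); c=cam('top')
hsv=cv2.cvtColor(im,cv2.COLOR_RGB2HSV); g=hsv[...,2]
for (u,v) in [(467,195),(467,163),(437,180),(470,222),(425,155),(250,204),(340,180),(360,240),(179,210),(192,210),(325,215),(300,205),(510,190)]: print((u,v),im[v,u],hsv[v,u])
a=im[140:270,155:305]; b=im[140:270,310:520]
save(cv2.resize(a,None,fx=4,fy=4,interpolation=cv2.INTER_NEAREST),'cropA.png')
save(cv2.resize(im[140:235,415:515],None,fx=6,fy=6,interpolation=cv2.INTER_NEAREST),'cropB.png')
E
python3 m.py
```

```text
(467, 195) [166 166 163] [ 30   5 166]
(467, 163) [163 163 161] [ 30   3 163]
(437, 180) [163 165 159] [ 40   9 165]
(470, 222) [146 127  91] [ 20  96 146]
(425, 155) [152 133  98] [ 19  91 152]
(250, 204) [174 170 178] [135  11 178]
(340, 180) [132 134 138] [110  11 138]
(360, 240) [26 34 31] [79 60 34]
(179, 210) [87 50 24] [ 12 185  87]
(192, 210) [64 42 18] [ 16 183  64]
(325, 215) [125 125 130] [120  10 130]
(300, 205) [158 161 158] [ 60   5 161]
(510, 190) [160 165 161] [ 66   8 165]
```

View pics/cropB.png

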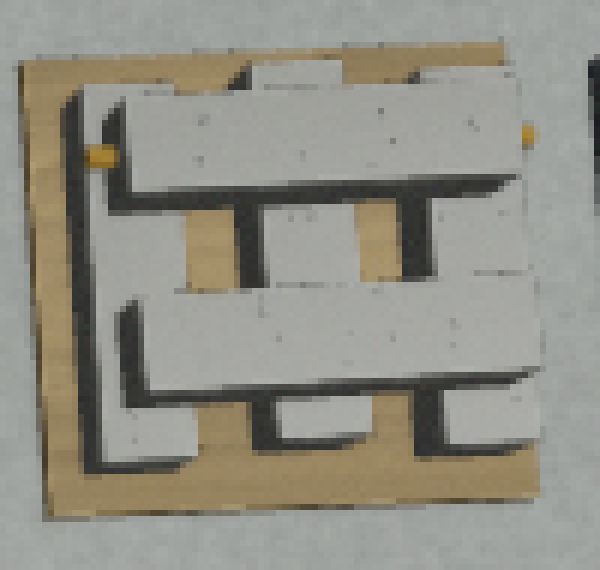

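The crop shows the stud prism as the farther one, with brass studs at (100,155) and (528,135), and the plain prism nearer. The due prism shows between them at (262–358, 205–290).

```bash
cat > m2.py <<'E'
from h import *
im=np.load('top.npy'); c=cam('top'); hsv=cv2.cvtColor(im,cv2.COLOR_RGB2HSV)
def quad(px,z,n,s=6,o=(415,140)):
    p=ray(c,np.array(px)/s+np.array(o),z); e=p[1]-p[0]+p[2]-p[3]
    print(n,p.mean(0).round(1),'ang of TL->TR deg',np.degrees(np.arctan2(e[1],e[0])).round(1),'sides',[int(np.linalg.norm(p[i]-p[i-1])) for i in range(4)])
quad([(128,96),(518,82),(520,176),(130,193)],104,'stud')
quad([(140,292),(538,272),(540,370),(147,393)],104,'plain')
quad([(250,62),(340,62),(370,440),(275,440)],64,'due')
quad([(20,62),(505,43),(540,497),(45,518)],24,'board')
m=((hsv[...,0]<25)&(hsv[...,1]>130)).astype(np.uint8); m[:,:160]=0;m[:,210:]=0;m[:140]=0;m[240:]=0
m=cv2.morphologyEx(m,cv2.MORPH_CLOSE,np.ones((15,15)))
k=max(cv2.findContours(m,0,2)[0],key=cv2.contourArea)
r=cv2.minAreaRect(k); print('case px',r, cv2.boxPoints(r).round(1).tolist())
E
python3 m2.py
```

```text
stud [ 613.5 -268.2] ang of TL->TR deg -88.0 sides [39, 157, 38, 157]
plain [ 533.8 -272.2] ang of TL->TR deg -87.2 sides [41, 159, 39, 157]
due [ 576.2 -272.9] ang of TL->TR deg -90.3 sides [160, 37, 160, 39]
board [ 572.9 -271.6] ang of TL->TR deg -88.0 sides [199, 210, 198, 211]
case px ((178.5718231201172, 188.13536071777344), (30.379005432128906, 71.16466522216797), 3.012787342071533) [[161.5, 222.89999389648438], [165.3000030517578, 151.8000030517578], [195.60000610351562, 153.39999389648438], [191.89999389648438, 224.5]]
```

View pics/cropA.png

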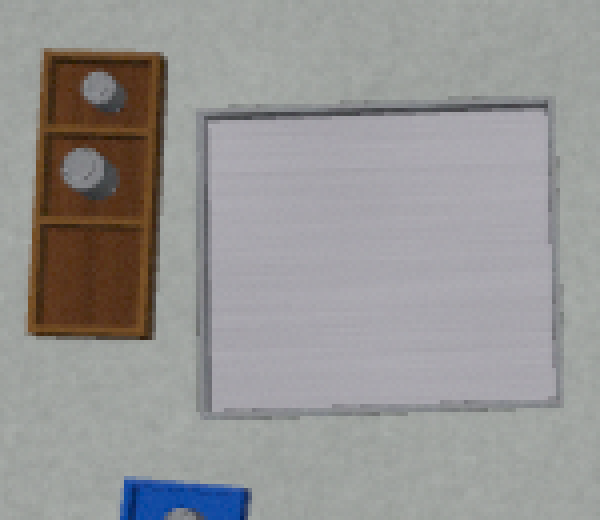

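Crop A shows the case rim corners at (44,50), (163,54), (152,337), (29,333), and the tray rim corners at (197,110), (553,98), (563,404), (202,417).

```bash
cat >> h.py <<'E'
from scipy.spatial.transform import Rotation as R
def go(x=None,y=None,z=None,closing=None):
    """print tool-axis shares for a TCP target (mm) and closing-line direction (deg, world), from the measured pose"""
    o=get_obs(); A=R.from_rotvec(o['eef_rot']).as_matrix(); p=o['tool_pos']
    t=np.array([p[i] if v is None else v for i,v in enumerate((x,y,z))]); d=A.T@(t-p)/500
    cur=np.degrees(np.arctan2(A[1,1],A[0,1])); s='pos %s closing %.2f tilt %.2f'%(p.round(1),cur,np.degrees(np.arccos(-A[2,2])))
    if closing is not None:
        w=(closing-cur+90)%180-90      # world yaw change; tool z is down => twist is its negative
        s+=' twist %.4f (world %.1f deg), q6 %.2f'%(-w/180,w,o['q'][5])
    print(s,'-> shares x %.4f y %.4f z %.4f'%tuple(d),'op %.1f'%o['opening'])
E
cat > m3.py <<'E'
from h import *
im=np.load('top.npy'); c=cam('top'); hsv=cv2.cvtColor(im,cv2.COLOR_RGB2HSV)
p=ray(c,np.array([(44,50),(163,54),(152,337),(29,333)])/4+np.array([155,140]),22)
d=(p[0]+p[1]-p[2]-p[3]); d/=np.linalg.norm(d); print('case',((p[2]+p[3])/2+38*d).round(1),((p[0]+p[1])/2-148*d).round(1),'x dir',np.degrees(np.arctan2(d[1],d[0])).round(1))
p=ray(c,np.array([(197,110),(553,98),(563,404),(202,417)])/4+np.array([155,140]),16); d=(p[0]+p[1]-p[2]-p[3])
print('tray',p.mean(0).round(1),np.degrees(np.arctan2(d[1],d[0])).round(1),np.linalg.norm(p-np.roll(p,1,0),axis=1).round())
s=im.astype(int); m=((s[...,2]-s[...,0]>=2)&(s.sum(2)<440)).astype(np.uint8)
mm=np.zeros_like(m); mm[155:235,312:408]=m[155:235,312:408]; mm=cv2.morphologyEx(mm,cv2.MORPH_OPEN,np.ones((3,3)));mm=cv2.morphologyEx(mm,cv2.MORPH_CLOSE,np.ones((5,5)))
k=max(cv2.findContours(mm,0,2)[0],key=cv2.contourArea); r=cv2.minAreaRect(k); b=cv2.boxPoints(r); print('pan',r,ray(c,b,72).round(1).tolist(),ray(c,[r[0]],72))
save(cv2.resize(im[150:270,310:410],None,fx=5,fy=5,interpolation=cv2.INTER_NEAREST),'cropC.png')
go(540,-20,330,90)
E
python3 m3.py
```

```text
case [517.9 457.3] [517.7 457.3] x dir -1.2
tray [531.3 274.7] 1.9 [201. 232. 201. 232.]
pan ((360.0, 194.0), (58.0, 72.0), 90.0) [[618.5, 82.2], [617.5, -96.8], [472.0, -93.7], [473.0, 83.1]] [[544.76825521  -6.3120009 ]]
pos [ 211.  -507.7  230. ] closing -67.44 tilt 0.06 twist 0.1253 (world -22.6 deg), q6 -0.07 -> shares x 0.9820 y -0.6485 z -0.1994 op 94.0
```

```bash
sleep 0
```

Emit:
servo_tool(
  rows=[
    {"x": 0.49, "y": -0.324, "z": -0.2, "twist": 0.1253},
    {"x": 0.49, "y": -0.324, "z": -0.2, "twist": 0.1253},
    {"x": 0.49, "y": -0.324, "z": -0.2, "twist": 0.1253},
    {"x": 0.49, "y": -0.324, "z": -0.2, "twist": 0.1253},
    {"x": 0.49, "y": -0.324, "z": -0.2, "twist": 0.1253},
    {"x": 0.49, "y": -0.324, "z": -0.2, "twist": 0.1253},
    {"x": 0.49, "y": -0.324, "z": -0.2, "twist": 0.1253},
    {"x": 0.49, "y": -0.324, "z": -0.2, "twist": 0.1253},
  ],
  fingers=0.3,
)

```text
t: 0.77
tool_pos: [376.6, -261.5, 331.9]
eef_rot: [3.141, 0.003, 0.002]
wrist_force: [-0.3, -0.0, -0.1]
opening: 65.9
grasp_force: 0.0
```

```bash
python3 -c "
from h import *
go(540,-20,330,90)"
```

```text
pos [ 376.6 -261.5  331.9] closing -89.89 tilt 0.09 twist 0.0006 (world -0.1 deg), q6 0.88 -> shares x 0.3277 y -0.4824 z 0.0041 op 65.9
```

Emit:
servo_tool(
  rows=[
    {"x": 0.327, "y": -0.482, "z": 0},
    {"x": 0.327, "y": -0.482, "z": 0},
    {"x": 0.327, "y": -0.482, "z": 0},
    {"x": 0.327, "y": -0.482, "z": 0},
    {"x": 0.327, "y": -0.482, "z": 0},
    {"x": 0.327, "y": -0.482, "z": 0},
    {"x": 0.327, "y": -0.482, "z": 0},
    {"x": 0.327, "y": -0.482, "z": 0},
  ],
)

```text
schema error: expected keys x, y, z, twist
```

```bash
python3 -c "
from h import *
go(); c=cam('wrist'); im=grab_frame('wrist'); save(im,'w1.png'); np.save('w1.npy',im); import pickle; pickle.dump(c,open('w1.pkl','wb')); print(c)"
```

```text
pos [ 376.6 -261.5  331.9] closing -89.89 tilt 0.09 -> shares x 0.0000 y 0.0000 z 0.0000 op 65.9
(np.float64(350.73390999201666), 324.8415725717085, 234.09515759423735, array([[ 1.32753267e-03, -9.64845550e-01, -2.62814197e-01,
         4.53360555e+02],
       [-9.99998691e-01, -1.03772807e-03, -1.24149921e-03,
        -2.62914289e+02],
       [ 9.25125325e-04,  2.62815501e-01, -9.64845665e-01,
         4.86491111e+02],
       [ 0.00000000e+00,  0.00000000e+00,  0.00000000e+00,
         1.00000000e+00]]))
```

View pics/w1.png

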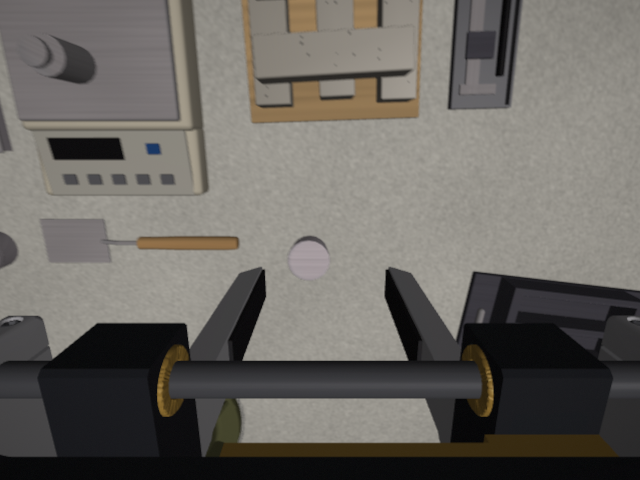

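The wrist view has the balance at upper left (weight knob at (38,52)) and the stack at upper middle; the move was refused for lack of "twist".

Emit:
servo_tool(
  rows=[
    {"x": 0.167, "y": -0.5, "z": 0, "twist": 0},
    {"x": 0.167, "y": -0.5, "z": 0, "twist": 0},
    {"x": 0.167, "y": -0.5, "z": 0, "twist": 0},
    {"x": 0.167, "y": -0.5, "z": 0, "twist": 0},
    {"x": 0.167, "y": -0.5, "z": 0, "twist": 0},
    {"x": 0.167, "y": -0.5, "z": 0, "twist": 0},
    {"x": 0.167, "y": -0.5, "z": 0, "twist": 0},
    {"x": 0.167, "y": -0.5, "z": 0, "twist": 0},
  ],
)

```text
t: 1.48
tool_pos: [459.0, -11.7, 330.0]
eef_rot: [-3.141, -0.006, 0.001]
wrist_force: [0.1, -0.4, 0.1]
opening: 65.7
grasp_force: 0.0
```

```bash
python3 -c "
from h import *
go(); c=cam('wrist'); im=grab_frame('wrist'); save(im,'w2.png'); np.save('w2.npy',im); import pickle; pickle.dump(c,open('w2.pkl','wb'))"
```

```text
pos [459.  -11.7 330. ] closing -89.77 tilt 0.05 -> shares x 0.0000 y 0.0000 z 0.0000 op 65.7
```

View pics/w2.png

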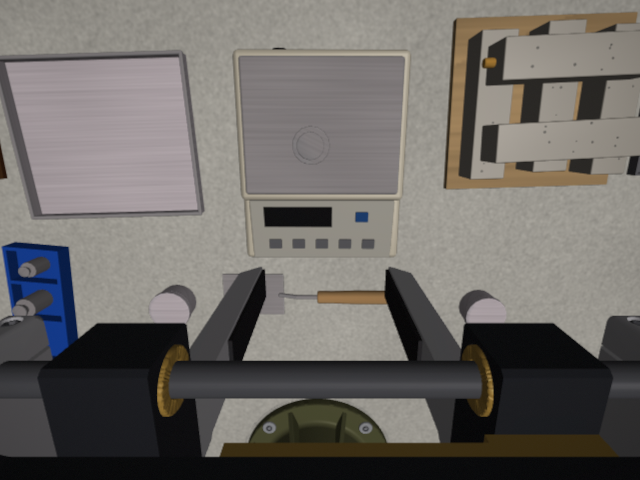

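The wrist view shows the pan with corners at about (241,54), (406,54), (400,194), (247,194), and the weight from above as concentric circles at (311,146).

```bash
python3 - <<'E'
from h import *; import pickle
c=pickle.load(open('w2.pkl','rb'))
def q(px,z,n):
    p=ray(c,px,z); d=p[0]+p[1]-p[2]-p[3]; print(n,p.mean(0).round(1),np.degrees(np.arctan2(d[1],d[0])).round(1),np.linalg.norm(p-np.roll(p,1,0),axis=1).round())
q([(241,54),(406,54),(400,194),(247,194)],72,'pan')
q([(2,60),(183,52),(201,213),(32,217)],16,'tray')
im=np.load('w2.npy'); g=cv2.cvtColor(im,cv2.COLOR_RGB2GRAY)[110:180,275:350]; g=cv2.resize(g,None,fx=4,fy=4,interpolation=cv2.INTER_CUBIC)
h=cv2.HoughCircles(g,cv2.HOUGH_GRADIENT,1,2,param1=40,param2=20,minRadius=35,maxRadius=100)
for a in h[0][:5]:
    u=a[:2]/4+[275,110]; print(u,a[2]/4,ray(c,[u],138).round(1),ray(c,[u],119).round(1))
w=cam('top'); print(proj(w,[[545,-8,138]]))
go(); 
E
```

```text
pan [547.1 -11.5] 0.1 [150. 176. 150. 181.]
tray [532.1 270.5] -0.3 [196. 222. 199. 232.]Traceback (most recent call last):
  File "<stdin>", line 9, in <module>
TypeError: 'NoneType' object is not subscriptable
```

```bash
python3 - <<'E'
from h import *; import pickle
c=pickle.load(open('w2.pkl','rb'))
print(ray(c,[(311,145.5)],119),ray(c,[(311,145.5)],138))
w=cam('top'); print('knob top view',ray(w,[(357.5,196.5)],138))
im=np.load('w2.npy')[40:210,225:420]; save(cv2.resize(im,None,fx=4,fy=3.5,interpolation=cv2.INTER_CUBIC)[:600,:780],'w2c.png')
im=np.load('top.npy'); save(cv2.resize(im[155:235,312:408],None,fx=8,fy=7,interpolation=cv2.INTER_CUBIC),'t2c.png')
E
```

```text
[[528.47179202   0.86517443]] [[5.28870832e+02 1.37180938e-01]]
knob top view [[525.75086826   5.18789395]]
```

View pics/t2c.png

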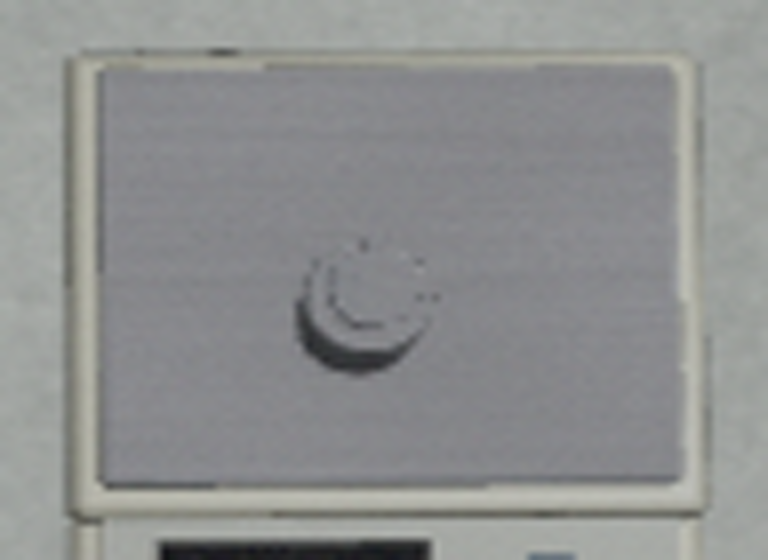

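The top crop shows the pan between (102,68) and (684,482), and the knob centre at (375,285). Both views put the weight near (527.5, 1).

Emit:
servo_tool(
  rows=[
    {"x": 0.137, "y": -0.026, "z": 0.1, "twist": 0},
    {"x": 0.137, "y": -0.026, "z": 0.15, "twist": 0},
    {"x": 0.137, "y": -0.026, "z": 0.2, "twist": 0},
    {"x": 0.137, "y": -0.026, "z": 0.28, "twist": 0},
    {"x": 0.137, "y": -0.026, "z": 0.34, "twist": 0},
    {"x": 0.137, "y": -0.026, "z": 0.4, "twist": 0},
    {"x": 0.137, "y": -0.026, "z": 0.424, "twist": 0},
    {"x": 0.137, "y": -0.026, "z": 0.424, "twist": 0},
  ],
)

```text
t: 2.2
tool_pos: [525.4, -2.8, 115.4]
eef_rot: [-3.141, 0.002, 0.009]
wrist_force: [-0.2, 0.1, 0.2]
opening: 65.7
grasp_force: 0.0
```

Emit:
servo_tool(
  rows=[
    {"x": 0, "y": 0, "z": 0, "twist": 0},
    {"x": 0, "y": 0, "z": 0, "twist": 0},
    {"x": 0, "y": 0, "z": 0, "twist": 0},
    {"x": 0, "y": 0, "z": 0, "twist": 0},
    {"x": 0, "y": 0, "z": 0, "twist": 0},
    {"x": 0, "y": 0, "z": 0, "twist": 0},
    {"x": 0, "y": 0, "z": 0, "twist": 0},
    {"x": 0, "y": 0, "z": 0, "twist": 0},
  ],
  fingers=1,
  squeeze=30,
)

```text
t: 2.87
tool_pos: [527.7, -0.8, 119.9]
eef_rot: [-3.141, -0.001, -0.004]
wrist_force: [-0.8, 4.8, 4.9]
opening: 37.1
grasp_force: 30.0
```

```bash
python3 - <<'E'
from h import *
go(518,456,260,88.8); f=grab_frame('wrist'); save(f[60:330,200:440],'w3.png')
E
```

```text
pos [527.7  -0.8 119.9] closing -89.98 tilt 0.14 twist 0.0068 (world -1.2 deg), q6 1.50 -> shares x -0.0183 y -0.9137 z -0.2796 op 37.1
```

View pics/w3.png

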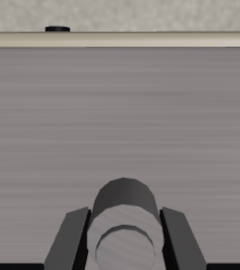

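The weight is held between the pads, opening 37 mm. Now to the case.

Emit:
servo_tool(
  rows=[
    {"x": 0, "y": 0, "z": -0.06, "twist": 0},
    {"x": 0, "y": -0.06, "z": -0.12, "twist": 0},
    {"x": -0.017, "y": -0.9, "z": -0.18, "twist": 0.0068},
    {"x": -0.017, "y": -0.9, "z": -0.18, "twist": 0.0068},
    {"x": -0.017, "y": -0.9, "z": -0.18, "twist": 0.0068},
    {"x": -0.017, "y": -0.9, "z": -0.18, "twist": 0.0068},
    {"x": -0.017, "y": -0.9, "z": -0.18, "twist": 0.0068},
    {"x": -0.017, "y": -0.9, "z": -0.18, "twist": 0.0068},
  ],
)

```text
t: 3.58
tool_pos: [521.3, 279.4, 196.4]
eef_rot: [3.141, -0.033, 0.0]
wrist_force: [0.8, -0.9, -4.5]
opening: 37.3
grasp_force: 30.0
```

```bash
python3 -c "
from h import *
go(518.5,456,160,88.8)"
```

```text
pos [521.3 279.4 196.4] closing -91.21 tilt 0.01 twist -0.0000 (world 0.0 deg), q6 2.02 -> shares x -0.0131 y -0.3530 z 0.0728 op 37.3
```

Emit:
servo_tool(
  rows=[
    {"x": -0.013, "y": -0.353, "z": 0.07, "twist": 0},
    {"x": -0.013, "y": -0.353, "z": 0.07, "twist": 0},
    {"x": -0.013, "y": -0.353, "z": 0.07, "twist": 0},
    {"x": -0.013, "y": -0.353, "z": 0.07, "twist": 0},
    {"x": -0.013, "y": -0.353, "z": 0.07, "twist": 0},
    {"x": -0.013, "y": -0.353, "z": 0.07, "twist": 0},
    {"x": -0.013, "y": -0.353, "z": 0.07, "twist": 0},
    {"x": -0.013, "y": -0.353, "z": 0.07, "twist": 0},
  ],
)

```text
t: 4.25
tool_pos: [519.5, 453.2, 161.2]
eef_rot: [3.141, -0.034, -0.0]
wrist_force: [0.3, -0.4, -5.1]
opening: 36.9
grasp_force: 30.0
```

```bash
python3 - <<'E'
from h import *
go(518.5,456,55,88.8); c=cam('wrist'); f=grab_frame('wrist')
cn=[(x,y,22) for x,y in[(-38,-38),(-38,38),(148,38),(148,-38)]]
a=np.radians(-1.2);P=np.array([[517.8+x*np.cos(a)-y*np.sin(a),457+x*np.sin(a)+y*np.cos(a),22] for x,y,_ in cn])
q=proj(c,P); print(q.round())
cv2.polylines(f,[q.round().astype(np.int32)],True,(0,255,0),1); save(f,'w4.png')
E
```

```text
pos [519.5 453.2 161.2] closing -91.24 tilt 0.02 twist -0.0002 (world 0.0 deg), q6 2.26 -> shares x -0.0020 y -0.0056 z 0.2125 op 36.9
[[361. 273.]
 [276. 273.]
 [267.  43.]
 [368.  43.]]
```

View pics/w4.png

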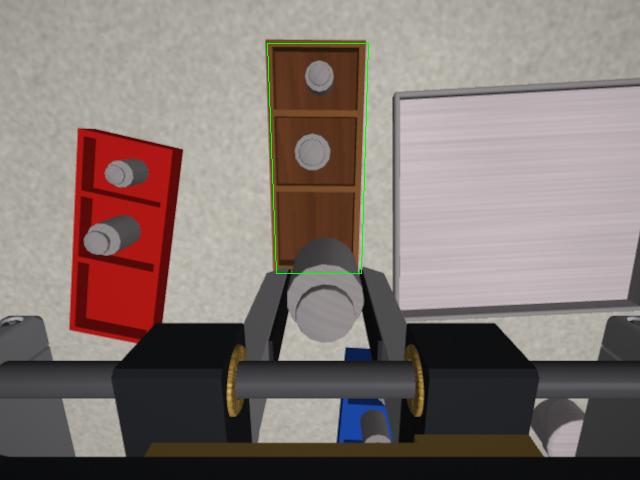

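The predicted case outline fits the picture to about 2 px. Lowering and releasing.

Emit:
servo_tool(
  rows=[
    {"x": 0, "y": -0.008, "z": 0.06, "twist": 0},
    {"x": 0, "y": -0.008, "z": 0.12, "twist": 0},
    {"x": 0, "y": -0.008, "z": 0.16, "twist": 0},
    {"x": 0, "y": -0.008, "z": 0.19, "twist": 0},
    {"x": 0, "y": -0.008, "z": 0.2, "twist": 0},
    {"x": 0, "y": -0.008, "z": 0.208, "twist": 0},
    {"x": 0, "y": -0.008, "z": 0.212, "twist": 0},
    {"x": 0, "y": -0.008, "z": 0.212, "twist": 0},
  ],
)

```text
t: 4.97
tool_pos: [519.8, 458.0, 56.0]
eef_rot: [-3.141, 0.034, -0.002]
wrist_force: [-0.4, 0.5, -4.6]
opening: 37.3
grasp_force: 30.0
```

Emit:
servo_tool(
  rows=[
    {"x": 0, "y": 0, "z": 0, "twist": 0},
    {"x": 0, "y": 0, "z": 0, "twist": 0},
    {"x": 0, "y": 0, "z": 0, "twist": 0},
    {"x": 0, "y": 0, "z": 0, "twist": 0},
    {"x": 0, "y": 0, "z": 0, "twist": 0},
    {"x": 0, "y": 0, "z": 0, "twist": 0},
    {"x": 0, "y": 0, "z": 0, "twist": 0},
    {"x": 0, "y": 0, "z": 0, "twist": 0},
  ],
  fingers=0.3,
)

```text
t: 5.63
tool_pos: [519.4, 458.1, 55.1]
eef_rot: [-3.141, 0.033, -0.0]
wrist_force: [0.6, -0.6, -1.0]
opening: 66.0
grasp_force: 0.0
```

Emit:
servo_tool(
  rows=[
    {"x": 0, "y": 0, "z": -0.06, "twist": 0},
    {"x": 0, "y": 0, "z": -0.12, "twist": 0},
    {"x": 0, "y": 0, "z": -0.2, "twist": 0},
    {"x": 0, "y": 0, "z": -0.28, "twist": 0},
    {"x": 0, "y": 0.4, "z": -0.5, "twist": 0},
    {"x": 0, "y": 0.4, "z": -0.5, "twist": 0},
    {"x": 0, "y": 0.4, "z": -0.5, "twist": 0},
    {"x": 0, "y": 0.4, "z": -0.5, "twist": 0},
  ],
)

```text
t: 6.3
tool_pos: [515.7, 310.5, 276.3]
eef_rot: [-3.141, 0.033, -0.0]
wrist_force: [0.9, -1.0, 0.1]
opening: 65.6
grasp_force: 0.0
```

```bash
python3 - <<'E'
from h import *
go(450,-272,340,-2.4)
f=grab_frame('top'); np.save('top2.npy',f); c=cam('top')
print(proj(c,[[519.5,457,72]])); save(cv2.resize(f[140:240,150:410],None,fx=3,fy=3),'t5.png')
E
```

```text
pos [515.7 310.5 276.3] closing -91.19 tilt 0.01 twist -0.4933 (world 88.8 deg), q6 2.07 -> shares x -0.1072 y 1.1676 z -0.1275 op 65.6
[[172.32962802 205.12930036]]
```

View pics/t5.png

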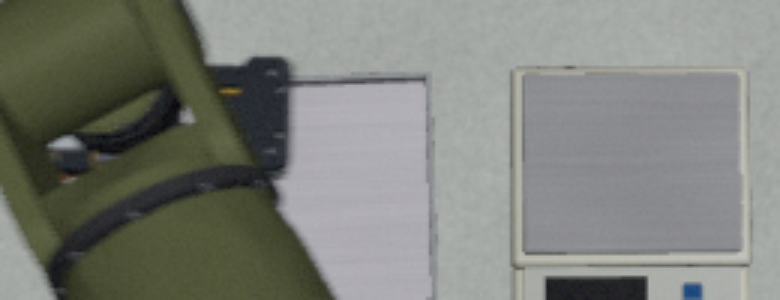

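The balance pan is clear; the arm hides the case for now. Moving over the stack with the jaws turned.

Emit:
servo_tool(
  rows=[
    {"x": 0.1, "y": 0.9, "z": -0.12, "twist": -0.519},
    {"x": 0.1, "y": 0.9, "z": -0.12, "twist": -0.519},
    {"x": 0.1, "y": 0.9, "z": -0.12, "twist": -0.519},
    {"x": 0.1, "y": 0.9, "z": -0.12, "twist": -0.519},
    {"x": 0.1, "y": 0.9, "z": -0.12, "twist": -0.519},
    {"x": 0.1, "y": 0.9, "z": -0.12, "twist": -0.519},
    {"x": 0.1, "y": 0.9, "z": -0.12, "twist": -0.519},
    {"x": 0.1, "y": 0.9, "z": -0.12, "twist": -0.519},
  ],
)

```text
t: 7.02
tool_pos: [544.0, 4.8, 316.5]
eef_rot: [2.82, 1.384, 0.001]
wrist_force: [-0.0, -0.2, 0.8]
opening: 65.6
grasp_force: 0.0
```

```bash
python3 -c "
from h import *
go(572,-330,330,2.2)"
```

```text
pos [544.    4.8 316.5] closing -37.73 tilt 0.02 twist -0.2218 (world 39.9 deg), q6 0.60 -> shares x -0.4954 y 0.4541 z -0.0270 op 65.6
```

Emit:
servo_tool(
  rows=[
    {"x": -0.495, "y": 0.454, "z": -0.027, "twist": -0.222},
    {"x": -0.495, "y": 0.454, "z": -0.027, "twist": -0.222},
    {"x": -0.495, "y": 0.454, "z": -0.027, "twist": -0.222},
    {"x": -0.495, "y": 0.454, "z": -0.027, "twist": -0.222},
    {"x": -0.495, "y": 0.454, "z": -0.027, "twist": -0.222},
    {"x": -0.495, "y": 0.454, "z": -0.027, "twist": -0.222},
    {"x": -0.495, "y": 0.454, "z": -0.027, "twist": -0.222},
    {"x": -0.495, "y": 0.454, "z": -0.027, "twist": -0.222},
  ],
)

```text
t: 7.68
tool_pos: [568.9, -314.3, 329.1]
eef_rot: [2.183, 2.259, 0.0]
wrist_force: [0.5, 0.7, -0.0]
opening: 65.7
grasp_force: 0.0
```

```bash
python3 - <<'E'
from h import *; import pickle
go(); c=cam('wrist'); f=grab_frame('wrist'); np.save('w6.npy',f); pickle.dump(c,open('w6.pkl','wb')); save(f,'w6.png')
E
```

```text
pos [ 568.9 -314.3  329.1] closing 1.95 tilt 0.02 -> shares x 0.0000 y 0.0000 z 0.0000 op 65.7
```

View pics/w6.png

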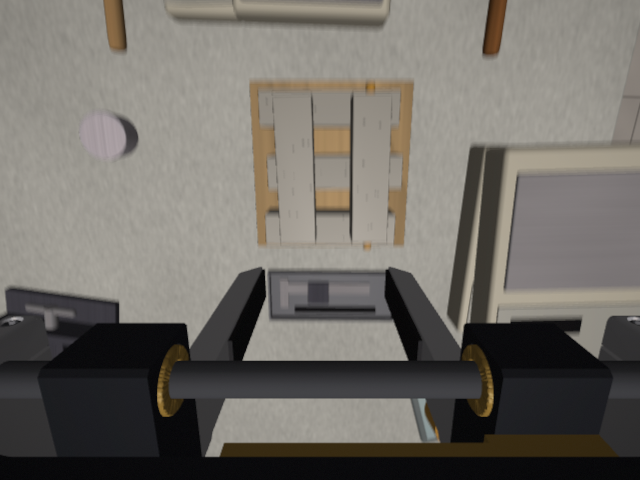

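The view shows the plain prism at (274–315, 93–244), the stud prism at (352–391, 94–243), and some motion blur. I'll grab a still frame and segment it numerically.

```bash
python3 - <<'E'
from h import *; import pickle
for i in range(3): go(); c=cam('wrist'); f=grab_frame('wrist')
np.save('w6.npy',f); pickle.dump(c,open('w6.pkl','wb')); save(cv2.resize(f[65:265,235:425],None,fx=4,fy=3,interpolation=cv2.INTER_CUBIC),'w6c.png')
E
```

```text
pos [ 568.  -320.7  327.7] closing 1.65 tilt 0.10 -> shares x 0.0000 y 0.0000 z 0.0000 op 65.7
pos [ 568.3 -317.4  327.4] closing 1.62 tilt 0.09 -> shares x 0.0000 y 0.0000 z 0.0000 op 65.7
pos [ 568.7 -314.8  327.6] closing 1.71 tilt 0.09 -> shares x 0.0000 y 0.0000 z 0.0000 op 65.8
```

View pics/w6c.png

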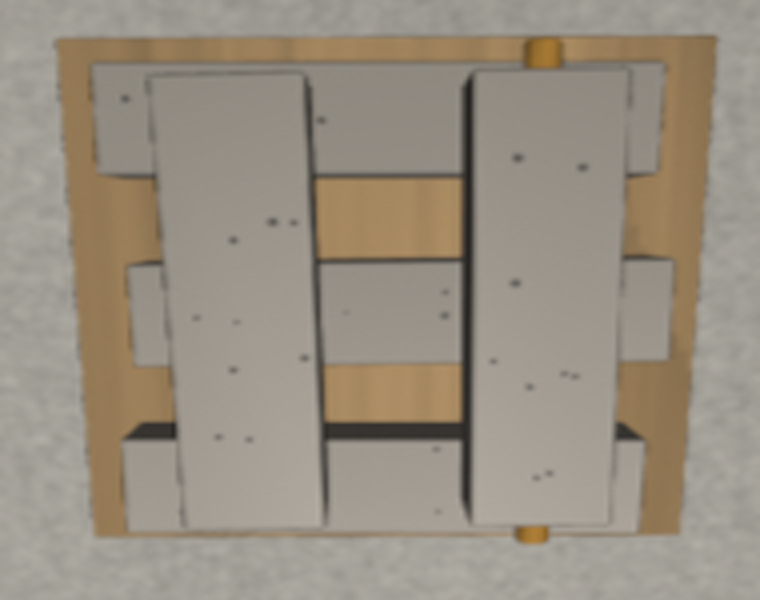

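The sharp view gives crop corners: plain (150,74) to (325,526), stud (472,70) to (610,524), due (128,265) to (669,360).

```bash
python3 - <<'E'
from h import *; import pickle
c=pickle.load(open('w6.pkl','rb'))
def q(px,z,n):
    p=ray(c,np.array(px)/[4,3]+[235,65],z); d=p[0]+p[1]-p[2]-p[3]; e=p[1]+p[2]-p[0]-p[3]
    print(n,p.mean(0).round(1),'up dir',np.degrees(np.arctan2(d[1],d[0])).round(1),'right dir',np.degrees(np.arctan2(e[1],e[0])).round(1),np.linalg.norm(p-np.roll(p,1,0),axis=1).round())
q([(150,74),(305,72),(325,526),(184,528)],104,'plain')
q([(472,70),(629,68),(610,524),(470,525)],104,'stud')
q([(128,265),(672,258),(669,360),(134,365)],64,'due')
q([(56,38),(717,38),(679,535),(96,536)],24,'board')
go(533,-271,180,2.3)
E
```

```text
plain [ 536.  -272.5] up dir 93.0 right dir 2.7 [159.  39. 158.  40.]
stud [ 616.5 -269.1] up dir 92.7 right dir 2.4 [159.  39. 159.  39.]
due [ 579.4 -274.6] up dir 92.8 right dir 2.5 [ 39. 158.  39. 159.]
board [ 576.1 -273.6] up dir 92.1 right dir 1.8 [209. 199. 209. 199.]
pos [ 569.  -312.9  328.2] closing 1.82 tilt 0.05 twist -0.0027 (world 0.5 deg), q6 -0.59 -> shares x 0.0859 y -0.0691 z 0.2964 op 65.9
```

Emit:
servo_tool(
  rows=[
    {"x": 0.083, "y": -0.065, "z": 0.06, "twist": -0.0054},
    {"x": 0.083, "y": -0.065, "z": 0.13, "twist": -0.0054},
    {"x": 0.083, "y": -0.065, "z": 0.2, "twist": -0.0054},
    {"x": 0.083, "y": -0.065, "z": 0.26, "twist": -0.0054},
    {"x": 0.083, "y": -0.065, "z": 0.3, "twist": -0.0054},
    {"x": 0.083, "y": -0.065, "z": 0.3, "twist": -0.0054},
    {"x": 0.083, "y": -0.065, "z": 0.3, "twist": -0.0054},
    {"x": 0.083, "y": -0.065, "z": 0.3, "twist": -0.0054},
  ],
)

```text
t: 8.55
tool_pos: [536.1, -271.5, 181.0]
eef_rot: [2.162, 2.276, 0.001]
wrist_force: [-0.1, 0.7, -0.3]
opening: 65.7
grasp_force: 0.0
```

```bash
python3 - <<'E'
from h import *
go(535,-272.3,97,2.8); c=cam('wrist'); 
for s in (1,): 
  f=grab_frame('wrist'); go(535,-272.3,97,2.8)
save(f[100:360,180:460],'w7.png')
E
```

```text
pos [ 536.1 -271.5  181. ] closing 2.93 tilt 0.16 twist 0.0007 (world -0.1 deg), q6 -0.58 -> shares x -0.0012 y -0.0026 z 0.1680 op 65.7
pos [ 536.1 -271.8  181.2] closing 2.92 tilt 0.18 twist 0.0007 (world -0.1 deg), q6 -0.58 -> shares x -0.0007 y -0.0027 z 0.1683 op 65.6
```

Emit:
servo_tool(
  rows=[
    {"x": 0, "y": -0.002, "z": 0.04, "twist": 0},
    {"x": 0, "y": -0.002, "z": 0.08, "twist": 0},
    {"x": 0, "y": -0.002, "z": 0.12, "twist": 0},
    {"x": 0, "y": -0.002, "z": 0.15, "twist": 0},
    {"x": 0, "y": -0.002, "z": 0.168, "twist": 0},
    {"x": 0, "y": -0.002, "z": 0.168, "twist": 0},
    {"x": 0, "y": -0.002, "z": 0.168, "twist": 0},
    {"x": 0, "y": -0.002, "z": 0.168, "twist": 0},
  ],
)

```text
t: 9.27
tool_pos: [534.9, -272.3, 96.5]
eef_rot: [2.163, 2.275, 0.001]
wrist_force: [-0.6, 0.5, 0.1]
opening: 66.0
grasp_force: 0.0
```

Emit:
servo_tool(
  rows=[
    {"x": 0, "y": 0, "z": 0, "twist": 0},
    {"x": 0, "y": 0, "z": 0, "twist": 0},
    {"x": 0, "y": 0, "z": 0, "twist": 0},
    {"x": 0, "y": 0, "z": 0, "twist": 0},
    {"x": 0, "y": 0, "z": 0, "twist": 0},
    {"x": 0, "y": 0, "z": 0, "twist": 0},
    {"x": 0, "y": 0, "z": 0, "twist": 0},
    {"x": 0, "y": 0, "z": 0, "twist": 0},
  ],
  fingers=1,
  squeeze=40,
)

```text
t: 9.93
tool_pos: [534.5, -272.0, 95.2]
eef_rot: [2.165, 2.276, 0.0]
wrist_force: [1.0, -0.0, 3.3]
opening: 39.8
grasp_force: 40.0
```

Emit:
servo_tool(
  rows=[
    {"x": 0, "y": 0, "z": -0.02, "twist": 0},
    {"x": 0, "y": 0, "z": -0.05, "twist": 0},
    {"x": 0, "y": 0, "z": -0.1, "twist": 0},
    {"x": 0, "y": 0, "z": -0.16, "twist": 0},
    {"x": 0, "y": 0, "z": -0.2, "twist": 0},
    {"x": 0, "y": 0, "z": -0.24, "twist": 0},
    {"x": 0, "y": 0, "z": -0.25, "twist": 0},
    {"x": 0, "y": 0, "z": -0.25, "twist": 0},
  ],
)

```text
t: 10.6
tool_pos: [534.4, -272.1, 220.9]
eef_rot: [2.164, 2.275, 0.0]
wrist_force: [0.3, 0.8, -5.5]
opening: 39.9
grasp_force: 40.0
```

```bash
python3 - <<'E'
from h import *
go(490.8,273.5,230,1); f=grab_frame('wrist'); save(f,'w8.png')
E
```

```text
pos [ 534.4 -272.1  220.9] closing 2.88 tilt 0.09 twist 0.0104 (world -1.9 deg), q6 -0.58 -> shares x 1.0941 y -0.0323 z -0.0193 op 39.9
```

View pics/w8.png

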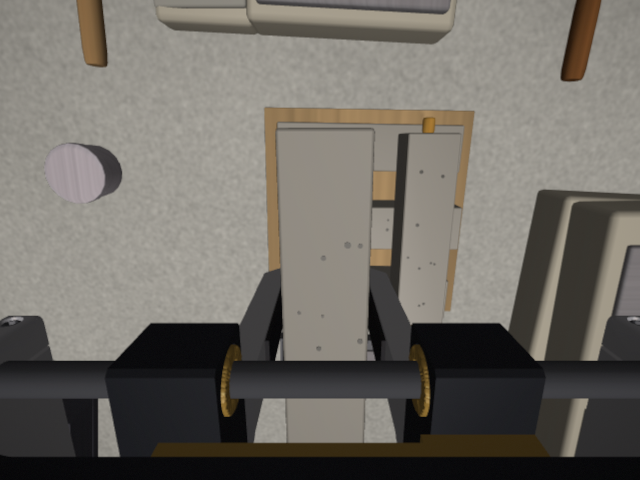

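The plain prism is held and level. Carrying it to the tray.

Emit:
servo_tool(
  rows=[
    {"x": 0.65, "y": -0.01, "z": -0.02, "twist": 0.01},
    {"x": 0.65, "y": -0.01, "z": -0.02, "twist": 0.01},
    {"x": 0.65, "y": -0.01, "z": -0.02, "twist": 0.01},
    {"x": 0.65, "y": -0.01, "z": -0.02, "twist": 0.01},
    {"x": 0.65, "y": -0.01, "z": -0.02, "twist": 0.01},
    {"x": 0.65, "y": -0.01, "z": -0.02, "twist": 0.01},
    {"x": 0.65, "y": -0.01, "z": -0.02, "twist": 0.01},
    {"x": 0.65, "y": -0.01, "z": -0.02, "twist": 0.01},
  ],
)

```text
t: 11.32
tool_pos: [511.7, 55.0, 228.2]
eef_rot: [-2.198, -2.242, 0.003]
wrist_force: [1.6, -1.1, -5.2]
opening: 39.4
grasp_force: 40.0
```

```bash
python3 -c "
from h import *
go(490,273,110,1)"
```

```text
pos [511.7  55.  228.2] closing 1.12 tilt 0.16 twist 0.0007 (world -0.1 deg), q6 0.02 -> shares x 0.4368 y -0.0341 z 0.2366 op 39.4
```

Emit:
servo_tool(
  rows=[
    {"x": 0.437, "y": -0.034, "z": 0, "twist": 0},
    {"x": 0.437, "y": -0.034, "z": 0, "twist": 0},
    {"x": 0.437, "y": -0.034, "z": 0, "twist": 0},
    {"x": 0.437, "y": -0.034, "z": 0.02, "twist": 0},
    {"x": 0.437, "y": -0.034, "z": 0.06, "twist": 0},
    {"x": 0.437, "y": -0.034, "z": 0.13, "twist": 0},
    {"x": 0.437, "y": -0.034, "z": 0.2, "twist": 0},
    {"x": 0.437, "y": -0.034, "z": 0.23, "twist": 0},
  ],
)

```text
t: 11.98
tool_pos: [488.5, 270.4, 107.8]
eef_rot: [-2.196, -2.242, 0.014]
wrist_force: [0.1, 0.2, -5.2]
opening: 40.0
grasp_force: 40.0
```

Emit:
servo_tool(
  rows=[
    {"x": 0, "y": 0, "z": 0, "twist": 0},
    {"x": 0, "y": 0, "z": 0, "twist": 0},
    {"x": 0, "y": 0, "z": 0, "twist": 0},
    {"x": 0, "y": 0, "z": 0, "twist": 0},
    {"x": 0, "y": 0, "z": 0, "twist": 0},
    {"x": 0, "y": 0, "z": 0, "twist": 0},
    {"x": 0, "y": 0, "z": 0, "twist": 0},
    {"x": 0, "y": 0, "z": 0, "twist": 0},
  ],
)

```text
t: 12.65
tool_pos: [492.0, 270.5, 115.2]
eef_rot: [2.2, 2.242, 0.001]
wrist_force: [-0.9, 1.0, -5.6]
opening: 40.0
grasp_force: 40.0
```

```bash
python3 - <<'E'
from h import *; import pickle
go(490,273,35,1)
# tray rim from wrist view: predicted corners vs image, tray interior colour
c=cam('wrist'); f=grab_frame('wrist'); save(f,'w9.png'); pickle.dump(c,open('w9.pkl','wb')); np.save('w9.npy',f)
s=f.astype(int); m=((s[...,2]-s[...,1]>=3)&(s.sum(2)>330)).astype(np.uint8); m=cv2.morphologyEx(m,cv2.MORPH_OPEN,np.ones((3,3)))
k=max(cv2.findContours(m,0,2)[0],key=cv2.contourArea); p=cv2.approxPolyDP(k,6,True)[:,0]; print(cv2.contourArea(k)); 
for a,b in zip(p,ray(c,p,3)): print(a,b.round(1))
E
```

```text
pos [492.  270.5 115.2] closing 1.07 tilt 0.03 twist 0.0004 (world -0.1 deg), q6 0.42 -> shares x 0.0050 y -0.0039 z 0.1604 op 40.0
39670.5
[517  79] [625.2 388.1]
[360  79] [514.7 386.1]
[359  87] [514.3 380.8]
[355  79] [511.2 386. ]
[245  82] [433.8 382.6]
[257 281] [437.3 231.8]
[279 267] [455.5 244.3]
[274 128] [453.6 352. ]
[370 126] [523.4 354.6]
[371 267] [529.9 245.6]
[386 272] [542.3 241.5]
[410 322] [565.6 196.7]
[488 322] [631.6 197.9]
```

The tray's inner edges measured from the wrist confirm its centre at about (531.5, 273.5). Lowering and releasing.

Emit:
servo_tool(
  rows=[
    {"x": 0.003, "y": -0.003, "z": 0.04, "twist": 0},
    {"x": 0.003, "y": -0.003, "z": 0.08, "twist": 0},
    {"x": 0.003, "y": -0.003, "z": 0.11, "twist": 0},
    {"x": 0.003, "y": -0.003, "z": 0.135, "twist": 0},
    {"x": 0.003, "y": -0.003, "z": 0.15, "twist": 0},
    {"x": 0.003, "y": -0.003, "z": 0.156, "twist": 0},
    {"x": 0.003, "y": -0.003, "z": 0.16, "twist": 0},
    {"x": 0.003, "y": -0.003, "z": 0.16, "twist": 0},
  ],
)

```text
t: 13.37
tool_pos: [490.6, 272.1, 35.2]
eef_rot: [2.2, 2.242, 0.001]
wrist_force: [-0.8, 1.2, -4.5]
opening: 39.8
grasp_force: 40.0
```

Emit:
servo_tool(
  rows=[
    {"x": 0, "y": 0, "z": 0, "twist": 0},
    {"x": 0, "y": 0, "z": 0, "twist": 0},
    {"x": 0, "y": 0, "z": 0, "twist": 0},
    {"x": 0, "y": 0, "z": 0, "twist": 0},
    {"x": 0, "y": 0, "z": 0, "twist": 0},
    {"x": 0, "y": 0, "z": 0, "twist": 0},
    {"x": 0, "y": 0, "z": 0, "twist": 0},
    {"x": 0, "y": 0, "z": 0, "twist": 0},
  ],
  fingers=0.3,
)

```text
t: 14.03
tool_pos: [490.3, 272.0, 34.9]
eef_rot: [2.2, 2.242, 0.0]
wrist_force: [1.1, -0.7, -0.5]
opening: 65.9
grasp_force: 0.0
```

Emit:
servo_tool(
  rows=[
    {"x": 0, "y": 0, "z": -0.05, "twist": 0},
    {"x": 0, "y": 0, "z": -0.12, "twist": 0},
    {"x": 0, "y": 0, "z": -0.2, "twist": 0},
    {"x": 0, "y": 0, "z": -0.28, "twist": 0},
    {"x": -0.2, "y": 0.05, "z": -0.35, "twist": 0},
    {"x": -0.6, "y": 0.15, "z": -0.35, "twist": 0},
    {"x": -0.8, "y": 0.16, "z": -0.35, "twist": 0},
    {"x": -0.8, "y": 0.18, "z": -0.35, "twist": 0},
  ],
)

```text
t: 14.7
tool_pos: [529.7, 111.0, 196.8]
eef_rot: [2.199, 2.243, 0.001]
wrist_force: [0.2, -0.6, -0.6]
opening: 65.9
grasp_force: 0.0
```

```bash
python3 -c "
from h import *
go(615,-268.7,190,2.5)"
```

```text
pos [529.7 111.  196.8] closing 1.13 tilt 0.05 twist -0.0076 (world 1.4 deg), q6 0.12 -> shares x -0.7626 y 0.1556 z 0.0136 op 65.9
```

Emit:
servo_tool(
  rows=[
    {"x": -0.763, "y": 0.156, "z": 0, "twist": -0.0076},
    {"x": -0.763, "y": 0.156, "z": 0, "twist": -0.0076},
    {"x": -0.763, "y": 0.156, "z": 0, "twist": -0.0076},
    {"x": -0.763, "y": 0.156, "z": 0, "twist": -0.0076},
    {"x": -0.763, "y": 0.156, "z": 0, "twist": -0.0076},
    {"x": -0.763, "y": 0.156, "z": 0, "twist": -0.0076},
    {"x": -0.763, "y": 0.156, "z": 0, "twist": -0.0076},
    {"x": -0.763, "y": 0.156, "z": 0, "twist": -0.0076},
  ],
)

```text
t: 15.37
tool_pos: [602.6, -214.8, 196.2]
eef_rot: [-2.174, -2.268, -0.0]
wrist_force: [-0.2, 1.5, 0.3]
opening: 65.8
grasp_force: 0.0
```

Emit:
servo_tool(
  rows=[
    {"x": -0.1, "y": 0, "z": 0, "twist": 0},
    {"x": -0.1, "y": 0, "z": 0, "twist": 0},
    {"x": -0.1, "y": 0, "z": 0, "twist": 0},
    {"x": -0.1, "y": 0, "z": 0, "twist": 0},
    {"x": -0.1, "y": 0, "z": 0, "twist": 0},
    {"x": -0.1, "y": 0, "z": 0, "twist": 0},
    {"x": -0.1, "y": 0, "z": 0, "twist": 0},
    {"x": -0.1, "y": 0, "z": 0, "twist": 0},
  ],
)

```text
t: 16.03
tool_pos: [605.0, -261.7, 196.5]
eef_rot: [2.172, 2.269, 0.0]
wrist_force: [-0.5, -0.9, -0.3]
opening: 65.5
grasp_force: 0.0
```

```bash
python3 -c "
from h import *
go(615,-268.7,97,2.5)"
```

```text
pos [ 605.  -261.7  196.5] closing 2.52 tilt 0.02 twist 0.0001 (world -0.0 deg), q6 -0.51 -> shares x -0.0149 y 0.0193 z 0.1991 op 65.5
```

Emit:
servo_tool(
  rows=[
    {"x": -0.015, "y": 0.02, "z": 0.02, "twist": 0},
    {"x": -0.015, "y": 0.02, "z": 0.05, "twist": 0},
    {"x": -0.015, "y": 0.02, "z": 0.09, "twist": 0},
    {"x": -0.015, "y": 0.02, "z": 0.13, "twist": 0},
    {"x": -0.015, "y": 0.02, "z": 0.16, "twist": 0},
    {"x": -0.015, "y": 0.02, "z": 0.185, "twist": 0},
    {"x": -0.015, "y": 0.02, "z": 0.2, "twist": 0},
    {"x": -0.015, "y": 0.02, "z": 0.2, "twist": 0},
  ],
)

```text
t: 16.7
tool_pos: [614.7, -269.2, 94.7]
eef_rot: [-2.172, -2.267, 0.001]
wrist_force: [-0.2, -0.4, 0.6]
opening: 65.9
grasp_force: 0.0
```

```bash
python3 -c "
from h import *
go(615,-268.7,97,2.5)"
```

```text
pos [ 614.7 -269.2   94.7] closing 2.47 tilt 0.12 twist -0.0002 (world 0.0 deg), q6 -0.51 -> shares x 0.0009 y 0.0007 z -0.0045 op 65.9
```

Emit:
servo_tool(
  rows=[
    {"x": 0, "y": 0, "z": 0, "twist": 0},
    {"x": 0, "y": 0, "z": 0, "twist": 0},
    {"x": 0, "y": 0, "z": 0, "twist": 0},
    {"x": 0, "y": 0, "z": 0, "twist": 0},
    {"x": 0, "y": 0, "z": 0, "twist": 0},
    {"x": 0, "y": 0, "z": 0, "twist": 0},
    {"x": 0, "y": 0, "z": 0, "twist": 0},
    {"x": 0, "y": 0, "z": 0, "twist": 0},
  ],
  fingers=1,
)

```text
t: 17.37
tool_pos: [615.5, -269.8, 97.1]
eef_rot: [2.172, 2.267, 0.001]
wrist_force: [0.6, 0.8, 5.9]
opening: 40.0
grasp_force: 40.0
```

Emit:
servo_tool(
  rows=[
    {"x": 0, "y": 0, "z": -0.02, "twist": 0},
    {"x": 0, "y": 0, "z": -0.05, "twist": 0},
    {"x": 0, "y": 0, "z": -0.1, "twist": 0},
    {"x": 0, "y": 0, "z": -0.16, "twist": 0},
    {"x": 0, "y": 0, "z": -0.22, "twist": 0},
    {"x": 0.3, "y": -0.05, "z": -0.25, "twist": 0.008},
    {"x": 0.6, "y": -0.06, "z": -0.25, "twist": 0.008},
    {"x": 0.8, "y": -0.06, "z": -0.25, "twist": 0.008},
  ],
)

```text
t: 18.03
tool_pos: [595.6, -145.3, 213.4]
eef_rot: [-2.203, -2.238, 0.001]
wrist_force: [1.4, -0.4, -5.1]
opening: 39.9
grasp_force: 40.0
```

```bash
python3 -c "
from h import *
go(574,272.5,210,1.1)"
```

```text
pos [ 595.6 -145.3  213.4] closing 0.91 tilt 0.06 twist -0.0010 (world 0.2 deg), q6 -0.31 -> shares x 0.8362 y -0.0298 z 0.0071 op 39.9
```

Emit:
servo_tool(
  rows=[
    {"x": 0.836, "y": -0.03, "z": 0, "twist": 0},
    {"x": 0.836, "y": -0.03, "z": 0, "twist": 0},
    {"x": 0.836, "y": -0.03, "z": 0, "twist": 0},
    {"x": 0.836, "y": -0.03, "z": 0, "twist": 0},
    {"x": 0.836, "y": -0.03, "z": 0, "twist": 0},
    {"x": 0.836, "y": -0.03, "z": 0, "twist": 0},
    {"x": 0.836, "y": -0.03, "z": 0, "twist": 0},
    {"x": 0.836, "y": -0.03, "z": 0, "twist": 0},
  ],
)

```text
t: 18.7
tool_pos: [577.9, 188.3, 213.1]
eef_rot: [-2.201, -2.24, 0.002]
wrist_force: [-0.1, -0.5, -5.0]
opening: 39.9
grasp_force: 40.0
```

```bash
python3 -c "
from h import *
go(574,272.5,70,1.1)"
```

```text
pos [577.9 188.3 213.1] closing 1.01 tilt 0.09 twist -0.0005 (world 0.1 deg), q6 0.24 -> shares x 0.1686 y -0.0044 z 0.2861 op 39.9
```

Emit:
servo_tool(
  rows=[
    {"x": 0.169, "y": -0.004, "z": 0, "twist": 0},
    {"x": 0.169, "y": -0.004, "z": 0, "twist": 0},
    {"x": 0.169, "y": -0.004, "z": 0.04, "twist": 0},
    {"x": 0.169, "y": -0.004, "z": 0.1, "twist": 0},
    {"x": 0.169, "y": -0.004, "z": 0.16, "twist": 0},
    {"x": 0.169, "y": -0.004, "z": 0.22, "twist": 0},
    {"x": 0.169, "y": -0.004, "z": 0.27, "twist": 0},
    {"x": 0.169, "y": -0.004, "z": 0.28, "twist": 0},
  ],
)

```text
t: 19.37
tool_pos: [573.0, 269.9, 68.2]
eef_rot: [-2.199, -2.239, 0.012]
wrist_force: [-1.1, -0.9, -5.1]
opening: 39.6
grasp_force: 40.0
```

Emit:
servo_tool(
  rows=[
    {"x": 0, "y": 0, "z": 0, "twist": 0},
    {"x": 0, "y": 0, "z": 0, "twist": 0},
    {"x": 0, "y": 0, "z": 0, "twist": 0},
    {"x": 0, "y": 0, "z": 0, "twist": 0},
    {"x": 0, "y": 0, "z": 0, "twist": 0},
    {"x": 0, "y": 0, "z": 0, "twist": 0},
    {"x": 0, "y": 0, "z": 0, "twist": 0},
    {"x": 0, "y": 0, "z": 0, "twist": 0},
  ],
)

```text
t: 20.03
tool_pos: [575.5, 270.9, 73.5]
eef_rot: [2.202, 2.241, 0.0]
wrist_force: [-0.1, 0.1, -5.6]
opening: 39.9
grasp_force: 40.0
```

```bash
python3 -c "
from h import *
go(574,272.5,36,1.1)"
```

```text
pos [575.5 270.9  73.5] closing 1.01 tilt 0.01 twist -0.0005 (world 0.1 deg), q6 0.36 -> shares x 0.0032 y -0.0029 z 0.0749 op 39.9
```

Emit:
servo_tool(
  rows=[
    {"x": 0.002, "y": -0.002, "z": 0.03, "twist": 0},
    {"x": 0.002, "y": -0.002, "z": 0.05, "twist": 0},
    {"x": 0.002, "y": -0.002, "z": 0.062, "twist": 0},
    {"x": 0.002, "y": -0.002, "z": 0.07, "twist": 0},
    {"x": 0.002, "y": -0.002, "z": 0.074, "twist": 0},
    {"x": 0.002, "y": -0.002, "z": 0.076, "twist": 0},
    {"x": 0.002, "y": -0.002, "z": 0.076, "twist": 0},
    {"x": 0.002, "y": -0.002, "z": 0.076, "twist": 0},
  ],
)

```text
t: 20.7
tool_pos: [574.5, 271.9, 36.1]
eef_rot: [2.202, 2.241, 0.0]
wrist_force: [-5.0, -1.9, 3.7]
opening: 39.8
grasp_force: 40.0
```

Emit:
servo_tool(
  rows=[
    {"x": 0, "y": 0, "z": 0, "twist": 0},
    {"x": 0, "y": 0, "z": 0, "twist": 0},
    {"x": 0, "y": 0, "z": 0, "twist": 0},
    {"x": 0, "y": 0, "z": 0, "twist": 0},
    {"x": 0, "y": 0, "z": 0, "twist": 0},
    {"x": 0, "y": 0, "z": 0, "twist": 0},
    {"x": 0, "y": 0, "z": 0, "twist": 0},
    {"x": 0, "y": 0, "z": 0, "twist": 0},
  ],
  fingers=0.3,
)

```text
t: 21.37
tool_pos: [574.4, 271.9, 35.2]
eef_rot: [-2.202, -2.241, 0.0]
wrist_force: [-0.0, 0.4, 0.3]
opening: 65.9
grasp_force: 0.0
```

Emit:
servo_tool(
  rows=[
    {"x": 0, "y": 0, "z": -0.05, "twist": 0},
    {"x": 0, "y": 0, "z": -0.12, "twist": 0},
    {"x": 0, "y": 0, "z": -0.2, "twist": 0},
    {"x": 0, "y": 0, "z": -0.28, "twist": 0},
    {"x": -0.2, "y": 0, "z": -0.36, "twist": 0.49},
    {"x": -0.6, "y": 0, "z": -0.44, "twist": 0.49},
    {"x": -0.8, "y": 0, "z": -0.5, "twist": 0.49},
    {"x": -0.8, "y": 0, "z": -0.5, "twist": 0.49},
  ],
)

```text
t: 22.03
tool_pos: [576.8, 110.7, 222.7]
eef_rot: [2.692, 1.619, 0.001]
wrist_force: [1.3, 0.0, 0.7]
opening: 66.0
grasp_force: 0.0
```

```bash
python3 - <<'E'
from h import *
go(577.8,-273.7,300,-87.5)
E
```

```text
pos [576.8 110.7 222.7] closing -27.96 tilt 0.02 twist 0.3308 (world -59.5 deg), q6 0.62 -> shares x -0.6781 y 0.3622 z -0.1547 op 66.0
```

Emit:
servo_tool(
  rows=[
    {"x": -0.678, "y": 0.362, "z": 0, "twist": 0.33},
    {"x": -0.678, "y": 0.362, "z": 0, "twist": 0.33},
    {"x": -0.678, "y": 0.362, "z": 0, "twist": 0.33},
    {"x": -0.678, "y": 0.362, "z": 0, "twist": 0.33},
    {"x": -0.678, "y": 0.362, "z": 0, "twist": 0.33},
    {"x": -0.678, "y": 0.362, "z": 0, "twist": 0.33},
    {"x": -0.678, "y": 0.362, "z": 0, "twist": 0.33},
    {"x": -0.678, "y": 0.362, "z": 0, "twist": 0.33},
  ],
)

```text
t: 22.7
tool_pos: [579.5, -223.2, 222.1]
eef_rot: [3.139, 0.129, 0.0]
wrist_force: [1.6, -0.7, 0.3]
opening: 65.9
grasp_force: 0.0
```

Emit:
servo_tool(
  rows=[
    {"x": 0, "y": 0.1, "z": 0, "twist": 0.02},
    {"x": 0, "y": 0.1, "z": 0, "twist": 0.02},
    {"x": 0, "y": 0.1, "z": 0, "twist": 0.02},
    {"x": 0, "y": 0.1, "z": 0, "twist": 0.02},
    {"x": 0, "y": 0.1, "z": 0, "twist": 0.02},
    {"x": 0, "y": 0.1, "z": 0, "twist": 0.02},
    {"x": 0, "y": 0.1, "z": 0, "twist": 0.02},
    {"x": 0, "y": 0.1, "z": 0, "twist": 0.02},
  ],
)

```text
t: 23.37
tool_pos: [584.5, -270.0, 222.2]
eef_rot: [3.141, 0.042, 0.0]
wrist_force: [1.0, -0.4, -0.7]
opening: 65.7
grasp_force: 0.0
```

```bash
python3 - <<'E'
from h import *
go(577.8,-273.7,140,-87.5)
# check case & tray from top now
f=grab_frame('top'); np.save('top3.npy',f); c=cam('top'); b=np.load('top.npy')
for n,P in dict(plain=(490.3,272,43),stud=(574.4,271.9,43),weight=(519.5,457,72)).items(): print(n,proj(c,[P]).round(1))
d=(cv2.absdiff(f,b).max(2)>12).astype(np.uint8); d=cv2.morphologyEx(d,cv2.MORPH_OPEN,np.ones((3,3)))
n,l,s,ce=cv2.connectedComponentsWithStats(d[145:250,160:300]); print([(ss.tolist(),(cc+[160,145]).round(1).tolist()) for ss,cc in zip(s[1:],ce[1:]) if ss[4]>20])
E
```

```text
pos [ 584.5 -270.   222.2] closing -88.46 tilt 0.02 twist -0.0053 (world 1.0 deg), q6 1.05 -> shares x -0.0137 y 0.0071 z 0.1644 op 65.7
plain [[249.  218.2]]
stud [[249.3 185.4]]
weight [[172.3 205.1]]
[([0, 0, 140, 105, 11886], [237.0, 198.0]), ([16, 13, 9, 8, 57], [179.6, 161.4]), ([10, 31, 11, 11, 85], [175.2, 181.4]), ([6, 54, 22, 18, 305], [176.6, 207.5]), ([28, 67, 4, 7, 24], [189.5, 215.0])]
```

Emit:
servo_tool(
  rows=[
    {"x": -0.013, "y": 0.006, "z": 0.03, "twist": -0.005},
    {"x": -0.013, "y": 0.006, "z": 0.08, "twist": -0.005},
    {"x": -0.013, "y": 0.006, "z": 0.13, "twist": -0.005},
    {"x": -0.013, "y": 0.006, "z": 0.164, "twist": -0.005},
    {"x": -0.013, "y": 0.006, "z": 0.164, "twist": -0.005},
    {"x": -0.013, "y": 0.006, "z": 0.164, "twist": -0.005},
    {"x": -0.013, "y": 0.006, "z": 0.164, "twist": -0.005},
    {"x": -0.013, "y": 0.006, "z": 0.164, "twist": -0.005},
  ],
)

```text
t: 24.08
tool_pos: [578.5, -274.3, 141.7]
eef_rot: [3.14, 0.065, 0.003]
wrist_force: [-0.1, -0.2, -0.4]
opening: 65.9
grasp_force: 0.0
```

```bash
python3 - <<'E'
from h import *
go(577.8,-273.7,56,-87.5)
EE=1
c=cam('wrist'); f=grab_frame('wrist'); np.save('w10.npy',f)
# vertical grey-profile across the prisms' tops at x=640 (beyond TCP): find edges along y at z=64
P=np.array([[640,y,64] for y in np.arange(-380,-160,2.)]); q=proj(c,P).round().astype(int)
v=f[np.clip(q[:,1],0,479),np.clip(q[:,0],0,639)].astype(int); sat=v.max(1)-v.min(1)
print(' '.join('%d:%d/%d'%(p[1],a.sum()//3,s) for p,a,s in zip(P,v,sat)))
E
```

```text
pos [ 578.5 -274.3  141.7] closing -87.63 tilt 0.14 twist -0.0007 (world 0.1 deg), q6 1.03 -> shares x -0.0017 y -0.0014 z 0.1714 op 65.9
-380:168/12 -378:171/11 -376:160/11 -374:164/11 -372:161/12 -370:161/12 -368:158/12 -366:163/13 -364:165/11 -362:152/14 -360:169/16 -358:169/15 -356:168/16 -354:145/13 -352:133/13 -350:167/16 -348:166/16 -346:165/16 -344:166/16 -342:165/16 -340:165/15 -338:164/15 -336:163/16 -334:162/16 -332:163/15 -330:162/16 -328:161/16 -326:161/16 -324:121/12 -322:44/6 -320:44/6 -318:44/6 -316:86/40 -314:128/68 -312:128/67 -310:128/68 -308:128/67 -306:129/67 -304:129/68 -302:129/67 -300:129/68 -298:127/66 -296:127/67 -294:127/66 -292:128/49 -290:154/15 -288:153/16 -286:152/16 -284:151/16 -282:151/15 -280:150/16 -278:149/16 -276:148/16 -274:148/16 -272:147/15 -270:146/15 -268:145/16 -266:144/16 -264:143/16 -262:143/16 -260:142/15 -258:141/15 -256:141/15 -254:141/15 -252:107/33 -250:123/65 -248:123/64 -246:122/65 -244:121/65 -242:121/64 -240:121/63 -238:121/65 -236:120/63 -234:120/63 -232:120/63 -230:119/64 -228:105/50 -226:68/9 -224:69/8 -222:68/9 -220:130/15 -218:137/15 -216:137/16 -214:136/14 -212:136/15 -210:136/15 -208:136/15 -206:136/15 -204:135/16 -202:135/15 -200:134/14 -198:134/14 -196:134/15 -194:134/16 -192:134/15 -190:133/15 -188:133/15 -186:133/15 -184:133/15 -182:124/12 -180:161/11 -178:164/11 -176:163/12 -174:159/11 -172:155/11 -170:153/11 -168:146/10 -166:154/11 -164:156/10 -162:151/11
```

Due-prism edges at x=640 give its centreline at y≈-272, matching the estimate, so I'll descend.

Emit:
servo_tool(
  rows=[
    {"x": -0.001, "y": 0, "z": 0.03, "twist": 0},
    {"x": -0.001, "y": 0, "z": 0.06, "twist": 0},
    {"x": -0.001, "y": 0, "z": 0.09, "twist": 0},
    {"x": -0.001, "y": 0, "z": 0.12, "twist": 0},
    {"x": -0.001, "y": 0, "z": 0.145, "twist": 0},
    {"x": -0.001, "y": 0, "z": 0.16, "twist": 0},
    {"x": -0.001, "y": 0, "z": 0.17, "twist": 0},
    {"x": -0.001, "y": 0, "z": 0.17, "twist": 0},
  ],
)

```text
t: 24.8
tool_pos: [577.3, -274.0, 54.4]
eef_rot: [-3.141, -0.065, 0.001]
wrist_force: [-0.2, -0.5, -0.3]
opening: 65.7
grasp_force: 0.0
```

Emit:
servo_tool(
  rows=[
    {"x": 0, "y": 0, "z": 0, "twist": 0},
    {"x": 0, "y": 0, "z": 0, "twist": 0},
    {"x": 0, "y": 0, "z": 0, "twist": 0},
    {"x": 0, "y": 0, "z": 0, "twist": 0},
    {"x": 0, "y": 0, "z": 0, "twist": 0},
    {"x": 0, "y": 0, "z": 0, "twist": 0},
    {"x": 0, "y": 0, "z": 0, "twist": 0},
    {"x": 0, "y": 0, "z": 0, "twist": 0},
  ],
  fingers=1,
)

```text
t: 25.47
tool_pos: [577.6, -273.9, 55.5]
eef_rot: [-3.141, -0.065, -0.001]
wrist_force: [-1.8, 3.8, 6.5]
opening: 39.4
grasp_force: 40.0
```

Emit:
servo_tool(
  rows=[
    {"x": 0, "y": 0, "z": -0.02, "twist": 0},
    {"x": 0, "y": 0, "z": -0.05, "twist": 0},
    {"x": 0, "y": 0, "z": -0.1, "twist": 0},
    {"x": 0, "y": 0, "z": -0.16, "twist": 0},
    {"x": 0, "y": 0, "z": -0.24, "twist": 0},
    {"x": 0, "y": 0, "z": -0.3, "twist": 0},
    {"x": 0, "y": 0, "z": -0.36, "twist": 0},
    {"x": 0, "y": 0, "z": -0.36, "twist": 0},
  ],
)

```text
t: 26.13
tool_pos: [578.5, -274.9, 241.6]
eef_rot: [3.136, 0.065, 0.012]
wrist_force: [0.5, 0.0, -4.8]
opening: 39.8
grasp_force: 40.0
```

```bash
python3 - <<'E'
from h import *
go(545.5,-9.5,220,0.3)
E
```

```text
pos [ 578.5 -274.9  241.6] closing -87.64 tilt 0.51 twist -0.4886 (world 87.9 deg), q6 1.03 -> shares x -0.0445 y -0.5332 z 0.0403 op 39.8
```

Emit:
servo_tool(
  rows=[
    {"x": -0.0445, "y": -0.533, "z": 0.03, "twist": -0.488},
    {"x": -0.0445, "y": -0.533, "z": 0.03, "twist": -0.488},
    {"x": -0.0445, "y": -0.533, "z": 0.03, "twist": -0.488},
    {"x": -0.0445, "y": -0.533, "z": 0.03, "twist": -0.488},
    {"x": -0.0445, "y": -0.533, "z": 0.03, "twist": -0.488},
    {"x": -0.0445, "y": -0.533, "z": 0.03, "twist": -0.488},
    {"x": -0.0445, "y": -0.533, "z": 0.03, "twist": -0.488},
    {"x": -0.0445, "y": -0.533, "z": 0.03, "twist": -0.488},
  ],
)

```text
t: 26.8
tool_pos: [542.8, -5.0, 218.1]
eef_rot: [-2.716, -1.575, 0.003]
wrist_force: [0.5, 0.2, -6.6]
opening: 39.8
grasp_force: 40.0
```

```bash
python3 -c "
from h import *
go(545.5,-9.5,160,0)"
```

```text
pos [542.8  -5.  218.1] closing -29.76 tilt 0.17 twist -0.1653 (world 29.8 deg), q6 0.44 -> shares x -0.0050 y 0.0094 z 0.1163 op 39.8
```

Emit:
servo_tool(
  rows=[
    {"x": -0.005, "y": 0.009, "z": 0.03, "twist": -0.165},
    {"x": -0.005, "y": 0.009, "z": 0.06, "twist": -0.165},
    {"x": -0.005, "y": 0.009, "z": 0.09, "twist": -0.165},
    {"x": -0.005, "y": 0.009, "z": 0.116, "twist": -0.165},
    {"x": -0.005, "y": 0.009, "z": 0.116, "twist": -0.165},
    {"x": -0.005, "y": 0.009, "z": 0.116, "twist": -0.165},
    {"x": -0.005, "y": 0.009, "z": 0.116, "twist": -0.165},
    {"x": -0.005, "y": 0.009, "z": 0.116, "twist": -0.165},
  ],
)

```text
t: 27.47
tool_pos: [547.0, -13.2, 162.6]
eef_rot: [2.237, 2.205, 0.001]
wrist_force: [-0.2, 0.3, -5.2]
opening: 39.6
grasp_force: 40.0
```

```bash
python3 - <<'E'
from h import *
go(545.5,-9.5,104,0)
c=cam('wrist'); f=grab_frame('wrist')
# +y pan edge along a line in y at x=500/590 z=72
for x in (495,600):
    P=np.array([[x,y,72] for y in np.arange(50,110,2.)]); q=proj(c,P).round().astype(int)
    v=f[np.clip(q[:,1],0,479),np.clip(q[:,0],0,639)].astype(int); print(x,' '.join('%d:%d/%d'%(p[1],a.sum()//3,a[2]-a[0]) for p,a in zip(P,v)))
for y in (50,65):
  for r in (np.arange(455,490,2.),np.arange(600,640,2.)):
    P=np.array([[x,y,72] for x in r]); q=proj(c,P).round().astype(int)
    v=f[np.clip(q[:,1],0,479),np.clip(q[:,0],0,639)].astype(int); print('y',y,' '.join('%d:%d/%d'%(p[0],a.sum()//3,a[2]-a[0]) for p,a in zip(P,v)))
E
```

```text
pos [547.  -13.2 162.6] closing -0.81 tilt 0.06 twist -0.0045 (world 0.8 deg), q6 -0.08 -> shares x 0.0074 y -0.0033 z 0.1172 op 39.6
495 50:134/-5 52:134/-5 54:134/-5 56:133/-5 58:134/-5 60:133/-5 62:134/-6 64:134/-5 66:134/-5 68:133/-6 70:134/-6 72:134/-6 74:133/-6 76:133/-6 78:133/-6 80:107/-3 82:170/-27 84:167/-26 86:143/-23 88:113/-19 90:168/-12 92:157/-12 94:161/-12 96:163/-12 98:161/-12 100:158/-10 102:157/-10 104:159/-12 106:161/-13 108:154/-12
600 50:137/-5 52:137/-5 54:137/-6 56:136/-5 58:136/-5 60:136/-6 62:137/-5 64:137/-4 66:137/-5 68:136/-5 70:135/-5 72:135/-5 74:135/-5 76:135/-5 78:136/-5 80:106/-2 82:171/-27 84:170/-26 86:149/-24 88:110/-18 90:169/-12 92:164/-11 94:167/-13 96:166/-12 98:166/-13 100:164/-11 102:158/-12 104:159/-12 106:153/-11 108:152/-11
y 50 455:15/0 457:17/0 459:8/0 461:150/-14 463:150/-13 465:149/-13 467:110/-10 469:140/-23 471:163/-26 473:116/-4 475:136/-5 477:137/-5 479:134/-6 481:132/-6 483:134/-6 485:132/-5 487:134/-6 489:134/-5
y 50 600:137/-5 602:137/-5 604:134/-5 606:132/-5 608:135/-5 610:136/-5 612:134/-6 614:135/-7 616:131/-5 618:132/-6 620:121/-2 622:167/-26 624:146/-23 626:164/-11 628:169/-12 630:168/-12 632:163/-12 634:162/-12 636:170/-11 638:171/-11
y 65 455:149/-14 457:149/-14 459:149/-13 461:149/-14 463:148/-14 465:144/-13 467:100/-9 469:141/-22 471:164/-26 473:117/-3 475:136/-6 477:136/-5 479:132/-5 481:132/-5 483:132/-5 485:130/-6 487:133/-6 489:134/-4
y 65 600:137/-6 602:135/-6 604:133/-5 606:130/-5 608:134/-5 610:134/-5 612:132/-4 614:134/-6 616:128/-5 618:132/-6 620:112/-7 622:161/-26 624:148/-24 626:143/-11 628:162/-11 630:167/-11 632:168/-12 634:164/-12 636:161/-12 638:161/-11
```

The pan edges confirm its centre at (546.8, -9.5) with zero yaw. Lowering.

Emit:
servo_tool(
  rows=[
    {"x": 0.007, "y": -0.001, "z": 0.03, "twist": -0.004},
    {"x": 0.007, "y": -0.001, "z": 0.06, "twist": -0.004},
    {"x": 0.007, "y": -0.001, "z": 0.085, "twist": -0.004},
    {"x": 0.007, "y": -0.001, "z": 0.1, "twist": -0.004},
    {"x": 0.007, "y": -0.001, "z": 0.11, "twist": -0.004},
    {"x": 0.007, "y": -0.001, "z": 0.115, "twist": -0.004},
    {"x": 0.007, "y": -0.001, "z": 0.118, "twist": -0.004},
    {"x": 0.007, "y": -0.001, "z": 0.118, "twist": -0.004},
  ],
)

```text
t: 28.18
tool_pos: [546.6, -9.7, 103.7]
eef_rot: [2.22, 2.222, 0.001]
wrist_force: [0.6, -0.2, -6.1]
opening: 40.0
grasp_force: 40.0
```

```bash
python3 -c "
from h import *
go(546.5,-9.5,103.5,0);print(get_obs()['wrist_force'])"
```

```text
pos [546.6  -9.7 103.7] closing 0.06 tilt 0.06 twist 0.0003 (world -0.1 deg), q6 -0.09 -> shares x 0.0005 y -0.0003 z 0.0003 op 40.0
[ 0.56024572 -0.18168056 -6.12146859]
```

Emit:
servo_tool(
  rows=[
    {"x": 0, "y": 0, "z": 0.001, "twist": 0},
    {"x": 0, "y": 0, "z": 0.002, "twist": 0},
    {"x": 0, "y": 0, "z": 0.002, "twist": 0},
    {"x": 0, "y": 0, "z": 0.002, "twist": 0},
    {"x": 0, "y": 0, "z": 0.002, "twist": 0},
    {"x": 0, "y": 0, "z": 0.002, "twist": 0},
    {"x": 0, "y": 0, "z": 0.002, "twist": 0},
    {"x": 0, "y": 0, "z": 0.002, "twist": 0},
  ],
)

```text
t: 28.85
tool_pos: [546.7, -9.7, 103.5]
eef_rot: [2.219, 2.222, 0.002]
wrist_force: [-5.8, -0.1, 8.4]
opening: 39.4
grasp_force: 40.0
```

Emit:
servo_tool(
  rows=[
    {"x": 0, "y": 0, "z": 0, "twist": 0},
    {"x": 0, "y": 0, "z": 0, "twist": 0},
    {"x": 0, "y": 0, "z": 0, "twist": 0},
    {"x": 0, "y": 0, "z": 0, "twist": 0},
    {"x": 0, "y": 0, "z": 0, "twist": 0},
    {"x": 0, "y": 0, "z": 0, "twist": 0},
    {"x": 0, "y": 0, "z": 0, "twist": 0},
    {"x": 0, "y": 0, "z": 0, "twist": 0},
  ],
  fingers=0.3,
)

```text
t: 29.52
tool_pos: [546.3, -9.7, 101.9]
eef_rot: [-2.22, -2.223, 0.0]
wrist_force: [0.1, -0.1, -0.4]
opening: 65.7
grasp_force: 0.0
```

Emit:
servo_tool(
  rows=[
    {"x": 0, "y": 0, "z": -0.03, "twist": 0},
    {"x": 0, "y": 0, "z": -0.08, "twist": 0},
    {"x": 0, "y": 0, "z": -0.15, "twist": 0},
    {"x": 0, "y": 0, "z": -0.2, "twist": 0},
    {"x": 0.1, "y": 0, "z": -0.25, "twist": 0},
    {"x": 0.18, "y": 0, "z": -0.3, "twist": 0},
    {"x": 0.25, "y": 0, "z": -0.3, "twist": 0},
    {"x": 0.32, "y": 0, "z": -0.3, "twist": 0},
  ],
)

```text
t: 30.18
tool_pos: [546.3, 147.5, 254.1]
eef_rot: [2.22, 2.22, 0.005]
wrist_force: [0.7, -0.9, -1.0]
opening: 65.6
grasp_force: 0.0
```

```bash
python3 - <<'E'
from h import *
go(574.4,271.9,160,1.0)
f=grab_frame('top'); save(cv2.resize(f[140:260,150:410],None,fx=3,fy=3),'t11.png')
E
```

```text
pos [546.3 147.5 254.1] closing 0.02 tilt 0.20 twist -0.0054 (world 1.0 deg), q6 0.20 -> shares x 0.2487 y 0.0556 z 0.1886 op 65.6
```

View pics/t11.png

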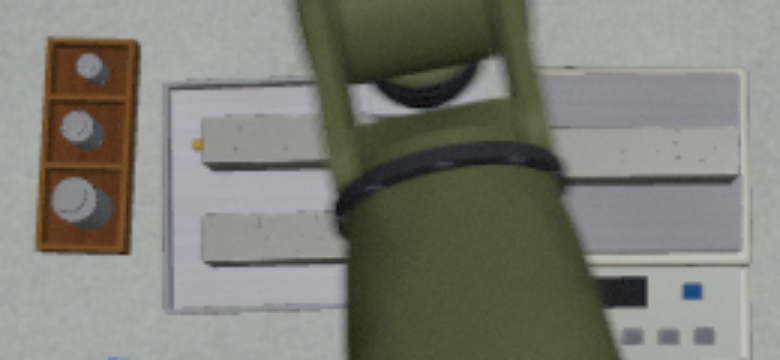

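The top view shows the weight upright in the empty compartment at (75,200), both cross prisms lying flat in the tray, and the due prism straight on the pan. Fetching the stud prism.

Emit:
servo_tool(
  rows=[
    {"x": 0.249, "y": 0.055, "z": 0.1, "twist": -0.0054},
    {"x": 0.249, "y": 0.055, "z": 0.15, "twist": -0.0054},
    {"x": 0.249, "y": 0.055, "z": 0.188, "twist": -0.0054},
    {"x": 0.249, "y": 0.055, "z": 0.188, "twist": -0.0054},
    {"x": 0.249, "y": 0.055, "z": 0.188, "twist": -0.0054},
    {"x": 0.249, "y": 0.055, "z": 0.188, "twist": -0.0054},
    {"x": 0.249, "y": 0.055, "z": 0.188, "twist": -0.0054},
    {"x": 0.249, "y": 0.055, "z": 0.188, "twist": -0.0054},
  ],
)

```text
t: 30.9
tool_pos: [574.0, 269.7, 159.4]
eef_rot: [2.201, 2.24, 0.003]
wrist_force: [-0.1, -0.4, -0.4]
opening: 65.9
grasp_force: 0.0
```

```bash
python3 -c "
from h import *
go(574.4,271.9,35.5,1.0)"
```

```text
pos [574.  269.7 159.4] closing 1.00 tilt 0.13 twist 0.0000 (world -0.0 deg), q6 0.36 -> shares x 0.0042 y 0.0003 z 0.2478 op 65.9
```

Emit:
servo_tool(
  rows=[
    {"x": 0.004, "y": 0, "z": 0.05, "twist": 0},
    {"x": 0.004, "y": 0, "z": 0.1, "twist": 0},
    {"x": 0.004, "y": 0, "z": 0.15, "twist": 0},
    {"x": 0.004, "y": 0, "z": 0.19, "twist": 0},
    {"x": 0.004, "y": 0, "z": 0.22, "twist": 0},
    {"x": 0.004, "y": 0, "z": 0.24, "twist": 0},
    {"x": 0.004, "y": 0, "z": 0.246, "twist": 0},
    {"x": 0.004, "y": 0, "z": 0.246, "twist": 0},
  ],
)

```text
t: 31.57
tool_pos: [573.7, 272.1, 35.3]
eef_rot: [2.201, 2.241, 0.001]
wrist_force: [-0.1, -0.5, -0.1]
opening: 65.8
grasp_force: 0.0
```

Emit:
servo_tool(
  rows=[
    {"x": 0, "y": 0, "z": 0, "twist": 0},
    {"x": 0, "y": 0, "z": 0, "twist": 0},
    {"x": 0, "y": 0, "z": 0, "twist": 0},
    {"x": 0, "y": 0, "z": 0, "twist": 0},
    {"x": 0, "y": 0, "z": 0, "twist": 0},
    {"x": 0, "y": 0, "z": 0, "twist": 0},
    {"x": 0, "y": 0, "z": 0, "twist": 0},
    {"x": 0, "y": 0, "z": 0, "twist": 0},
  ],
  fingers=1,
)

```text
t: 32.23
tool_pos: [573.8, 272.6, 35.4]
eef_rot: [2.201, 2.241, 0.002]
wrist_force: [0.6, -0.1, 5.6]
opening: 39.7
grasp_force: 40.0
```

```bash
python3 -c "
from h import *
go(615.2,-269.5,240,2.5)"
```

```text
pos [573.8 272.6  35.4] closing 1.05 tilt 0.07 twist -0.0081 (world 1.5 deg), q6 0.37 -> shares x -1.0854 y 0.0634 z -0.4096 op 39.7
```

Emit:
servo_tool(
  rows=[
    {"x": 0, "y": 0, "z": -0.03, "twist": 0},
    {"x": 0, "y": 0, "z": -0.09, "twist": 0},
    {"x": 0, "y": 0, "z": -0.16, "twist": 0},
    {"x": 0, "y": 0, "z": -0.24, "twist": 0},
    {"x": 0, "y": 0, "z": -0.32, "twist": 0},
    {"x": -0.05, "y": 0, "z": -0.4, "twist": 0},
    {"x": -0.15, "y": 0.01, "z": -0.4, "twist": 0},
    {"x": -0.24, "y": 0.02, "z": -0.4, "twist": 0},
  ],
)

```text
t: 32.9
tool_pos: [583.6, 167.6, 236.4]
eef_rot: [2.197, 2.244, 0.004]
wrist_force: [1.5, -0.7, -5.8]
opening: 40.0
grasp_force: 40.0
```

```bash
python3 -c "
from h import *
go(615.2,-269,230,2.5)"
```

```text
pos [583.6 167.6 236.4] closing 1.20 tilt 0.16 twist -0.0072 (world 1.3 deg), q6 0.20 -> shares x -0.8744 y 0.0448 z 0.0125 op 40.0
```

Emit:
servo_tool(
  rows=[
    {"x": -0.874, "y": 0.045, "z": 0, "twist": -0.007},
    {"x": -0.874, "y": 0.045, "z": 0, "twist": -0.007},
    {"x": -0.874, "y": 0.045, "z": 0, "twist": -0.007},
    {"x": -0.874, "y": 0.045, "z": 0, "twist": -0.007},
    {"x": -0.874, "y": 0.045, "z": 0, "twist": -0.007},
    {"x": -0.874, "y": 0.045, "z": 0, "twist": -0.007},
    {"x": -0.874, "y": 0.045, "z": 0, "twist": -0.007},
    {"x": -0.874, "y": 0.045, "z": 0, "twist": -0.007},
  ],
)

```text
t: 33.57
tool_pos: [606.3, -166.6, 233.5]
eef_rot: [-2.175, -2.265, 0.001]
wrist_force: [1.3, 0.2, -4.3]
opening: 39.7
grasp_force: 40.0
```

```bash
python3 -c "
from h import *
go(615.2,-269,150,2.5)"
```

```text
pos [ 606.3 -166.6  233.5] closing 2.32 tilt 0.12 twist -0.0010 (world 0.2 deg), q6 -0.37 -> shares x -0.2055 y 0.0099 z 0.1669 op 39.7
```

Emit:
servo_tool(
  rows=[
    {"x": -0.205, "y": 0.01, "z": 0, "twist": -0.001},
    {"x": -0.205, "y": 0.01, "z": 0, "twist": -0.001},
    {"x": -0.205, "y": 0.01, "z": 0.03, "twist": -0.001},
    {"x": -0.205, "y": 0.01, "z": 0.08, "twist": -0.001},
    {"x": -0.205, "y": 0.01, "z": 0.12, "twist": -0.001},
    {"x": -0.205, "y": 0.01, "z": 0.15, "twist": -0.001},
    {"x": -0.205, "y": 0.01, "z": 0.167, "twist": -0.001},
    {"x": -0.205, "y": 0.01, "z": 0.167, "twist": -0.001},
  ],
)

```text
t: 34.23
tool_pos: [615.1, -266.4, 148.1]
eef_rot: [-2.169, -2.266, 0.002]
wrist_force: [-0.6, 0.1, -4.9]
opening: 39.9
grasp_force: 40.0
```

Emit:
servo_tool(
  rows=[
    {"x": 0, "y": 0, "z": 0, "twist": 0},
    {"x": 0, "y": 0, "z": 0, "twist": 0},
    {"x": 0, "y": 0, "z": 0, "twist": 0},
    {"x": 0, "y": 0, "z": 0, "twist": 0},
    {"x": 0, "y": 0, "z": 0, "twist": 0},
    {"x": 0, "y": 0, "z": 0, "twist": 0},
    {"x": 0, "y": 0, "z": 0, "twist": 0},
    {"x": 0, "y": 0, "z": 0, "twist": 0},
  ],
)

```text
t: 34.9
tool_pos: [616.1, -266.9, 151.0]
eef_rot: [2.173, 2.269, -0.0]
wrist_force: [-0.1, 0.7, -5.0]
opening: 39.6
grasp_force: 40.0
```

```bash
python3 -c "
from h import *
go(615.2,-269,96.5,2.5)"
```

```text
pos [ 616.1 -266.9  151. ] closing 2.49 tilt 0.00 twist -0.0000 (world 0.0 deg), q6 -0.51 -> shares x -0.0041 y -0.0019 z 0.1091 op 39.6
```

Emit:
servo_tool(
  rows=[
    {"x": -0.004, "y": -0.0015, "z": 0.03, "twist": 0},
    {"x": -0.004, "y": -0.0015, "z": 0.055, "twist": 0},
    {"x": -0.004, "y": -0.0015, "z": 0.075, "twist": 0},
    {"x": -0.004, "y": -0.0015, "z": 0.09, "twist": 0},
    {"x": -0.004, "y": -0.0015, "z": 0.1, "twist": 0},
    {"x": -0.004, "y": -0.0015, "z": 0.105, "twist": 0},
    {"x": -0.004, "y": -0.0015, "z": 0.108, "twist": 0},
    {"x": -0.004, "y": -0.0015, "z": 0.109, "twist": 0},
  ],
)

```text
t: 35.57
tool_pos: [615.5, -269.0, 96.6]
eef_rot: [2.172, 2.269, 0.0]
wrist_force: [-0.4, 0.6, -6.1]
opening: 39.8
grasp_force: 40.0
```

```bash
python3 -c "
from h import *
go(615.2,-269,96.5,2.5);print(get_obs()['wrist_force'])"
```

```text
pos [ 615.5 -269.    96.6] closing 2.49 tilt 0.02 twist -0.0000 (world 0.0 deg), q6 -0.51 -> shares x -0.0000 y -0.0007 z 0.0002 op 39.8
[-0.4481889   0.59991665 -6.05169746]
```

Barely not touching yet; 1 mm lower, then release and retreat toward the tray for the plain prism.

Emit:
servo_tool(
  rows=[
    {"x": 0, "y": 0, "z": 0.001, "twist": 0},
    {"x": 0, "y": 0, "z": 0.002, "twist": 0},
    {"x": 0, "y": 0, "z": 0.002, "twist": 0},
    {"x": 0, "y": 0, "z": 0.002, "twist": 0},
    {"x": 0, "y": 0, "z": 0.002, "twist": 0},
    {"x": 0, "y": 0, "z": 0.002, "twist": 0},
    {"x": 0, "y": 0, "z": 0.002, "twist": 0},
    {"x": 0, "y": 0, "z": 0.002, "twist": 0},
  ],
)

```text
t: 36.23
tool_pos: [615.6, -269.1, 96.4]
eef_rot: [2.172, 2.269, 0.0]
wrist_force: [-4.1, 2.1, 6.1]
opening: 39.7
grasp_force: 40.0
```

Emit:
servo_tool(
  rows=[
    {"x": 0, "y": 0, "z": 0, "twist": 0},
    {"x": 0, "y": 0, "z": 0, "twist": 0},
    {"x": 0, "y": 0, "z": 0, "twist": 0},
    {"x": 0, "y": 0, "z": 0, "twist": 0},
    {"x": 0, "y": 0, "z": 0, "twist": 0},
    {"x": 0, "y": 0, "z": 0, "twist": 0},
    {"x": 0, "y": 0, "z": 0, "twist": 0},
    {"x": 0, "y": 0, "z": 0, "twist": 0},
  ],
  fingers=0.3,
)

```text
t: 36.9
tool_pos: [615.4, -268.9, 95.5]
eef_rot: [2.173, 2.269, 0.0]
wrist_force: [-0.0, -0.1, -0.8]
opening: 66.1
grasp_force: 0.0
```

Emit:
servo_tool(
  rows=[
    {"x": 0, "y": 0, "z": -0.03, "twist": 0},
    {"x": 0, "y": 0, "z": -0.08, "twist": 0},
    {"x": 0, "y": 0, "z": -0.15, "twist": 0},
    {"x": 0, "y": 0, "z": -0.22, "twist": 0},
    {"x": 0.05, "y": 0, "z": -0.3, "twist": 0},
    {"x": 0.12, "y": -0.03, "z": -0.32, "twist": 0.007},
    {"x": 0.8, "y": -0.2, "z": -0.32, "twist": 0.007},
    {"x": 0.8, "y": -0.2, "z": -0.32, "twist": 0.007},
  ],
)

```text
t: 37.57
tool_pos: [574.0, -130.1, 256.1]
eef_rot: [2.197, 2.243, 0.002]
wrist_force: [1.2, -0.1, -0.1]
opening: 66.1
grasp_force: 0.0
```

```bash
python3 -c "
from h import *
go(490.3,272,230,1.1)"
```

```text
pos [ 574.  -130.1  256.1] closing 1.17 tilt 0.12 twist 0.0004 (world -0.1 deg), q6 -0.31 -> shares x 0.8075 y -0.1511 z 0.0514 op 66.1
```

Emit:
servo_tool(
  rows=[
    {"x": 0.807, "y": -0.151, "z": 0.04, "twist": 0},
    {"x": 0.807, "y": -0.151, "z": 0.04, "twist": 0},
    {"x": 0.807, "y": -0.151, "z": 0.04, "twist": 0},
    {"x": 0.807, "y": -0.151, "z": 0.04, "twist": 0},
    {"x": 0.807, "y": -0.151, "z": 0.04, "twist": 0},
    {"x": 0.807, "y": -0.151, "z": 0.04, "twist": 0},
    {"x": 0.807, "y": -0.151, "z": 0.04, "twist": 0},
    {"x": 0.807, "y": -0.151, "z": 0.04, "twist": 0},
  ],
)

```text
t: 38.23
tool_pos: [505.6, 196.5, 239.0]
eef_rot: [2.197, 2.245, 0.001]
wrist_force: [1.6, -0.5, -0.6]
opening: 65.8
grasp_force: 0.0
```

```bash
python3 -c "
from h import *
go(490.3,272,110,1.1)"
```

```text
pos [505.6 196.5 239. ] closing 1.23 tilt 0.03 twist 0.0007 (world -0.1 deg), q6 0.28 -> shares x 0.1515 y -0.0275 z 0.2580 op 65.8
```

Emit:
servo_tool(
  rows=[
    {"x": 0.15, "y": -0.027, "z": 0.02, "twist": 0},
    {"x": 0.15, "y": -0.027, "z": 0.06, "twist": 0},
    {"x": 0.15, "y": -0.027, "z": 0.12, "twist": 0},
    {"x": 0.15, "y": -0.027, "z": 0.18, "twist": 0},
    {"x": 0.15, "y": -0.027, "z": 0.24, "twist": 0},
    {"x": 0.15, "y": -0.027, "z": 0.258, "twist": 0},
    {"x": 0.15, "y": -0.027, "z": 0.258, "twist": 0},
    {"x": 0.15, "y": -0.027, "z": 0.258, "twist": 0},
  ],
)

```text
t: 38.9
tool_pos: [491.8, 269.4, 111.0]
eef_rot: [2.197, 2.245, 0.001]
wrist_force: [0.4, -0.8, 0.5]
opening: 65.6
grasp_force: 0.0
```

```bash
python3 -c "
from h import *
go(490.3,272,35,1.1)"
```

```text
pos [491.8 269.4 111. ] closing 1.22 tilt 0.05 twist 0.0007 (world -0.1 deg), q6 0.41 -> shares x 0.0051 y -0.0031 z 0.1520 op 65.6
```

Emit:
servo_tool(
  rows=[
    {"x": 0.005, "y": -0.003, "z": 0.04, "twist": 0},
    {"x": 0.005, "y": -0.003, "z": 0.08, "twist": 0},
    {"x": 0.005, "y": -0.003, "z": 0.11, "twist": 0},
    {"x": 0.005, "y": -0.003, "z": 0.135, "twist": 0},
    {"x": 0.005, "y": -0.003, "z": 0.15, "twist": 0},
    {"x": 0.005, "y": -0.003, "z": 0.15, "twist": 0},
    {"x": 0.005, "y": -0.003, "z": 0.15, "twist": 0},
    {"x": 0.005, "y": -0.003, "z": 0.15, "twist": 0},
  ],
)

```text
t: 39.57
tool_pos: [490.4, 272.1, 36.0]
eef_rot: [2.197, 2.245, 0.003]
wrist_force: [0.2, 0.4, -0.1]
opening: 66.0
grasp_force: 0.0
```

Emit:
servo_tool(
  rows=[
    {"x": 0, "y": 0, "z": 0, "twist": 0},
    {"x": 0, "y": 0, "z": 0, "twist": 0},
    {"x": 0, "y": 0, "z": 0, "twist": 0},
    {"x": 0, "y": 0, "z": 0, "twist": 0},
    {"x": 0, "y": 0, "z": 0, "twist": 0},
    {"x": 0, "y": 0, "z": 0, "twist": 0},
    {"x": 0, "y": 0, "z": 0, "twist": 0},
    {"x": 0, "y": 0, "z": 0, "twist": 0},
  ],
  fingers=1,
)

```text
t: 40.23
tool_pos: [490.0, 271.9, 35.1]
eef_rot: [2.197, 2.245, 0.001]
wrist_force: [0.6, 0.1, 3.9]
opening: 39.9
grasp_force: 40.0
```

Emit:
servo_tool(
  rows=[
    {"x": 0, "y": 0, "z": -0.03, "twist": 0},
    {"x": 0, "y": 0, "z": -0.09, "twist": 0},
    {"x": 0, "y": 0, "z": -0.16, "twist": 0},
    {"x": 0, "y": 0, "z": -0.24, "twist": 0},
    {"x": 0, "y": 0, "z": -0.32, "twist": 0},
    {"x": -0.05, "y": 0, "z": -0.4, "twist": 0},
    {"x": -0.15, "y": 0.01, "z": -0.4, "twist": 0},
    {"x": -0.24, "y": 0.02, "z": -0.4, "twist": 0},
  ],
)

```text
t: 40.9
tool_pos: [500.3, 166.8, 236.2]
eef_rot: [2.194, 2.247, 0.004]
wrist_force: [1.4, -0.4, -4.8]
opening: 39.9
grasp_force: 40.0
```

```bash
python3 -c "
from h import *
go(534.4,-271.5,230,2.88)"
```

```text
pos [500.3 166.8 236.2] closing 1.38 tilt 0.15 twist -0.0083 (world 1.5 deg), q6 0.23 -> shares x -0.8780 y 0.0470 z 0.0120 op 39.9
```

Emit:
servo_tool(
  rows=[
    {"x": -0.879, "y": 0.047, "z": 0, "twist": -0.008},
    {"x": -0.879, "y": 0.047, "z": 0, "twist": -0.008},
    {"x": -0.879, "y": 0.047, "z": 0, "twist": -0.008},
    {"x": -0.879, "y": 0.047, "z": 0, "twist": -0.008},
    {"x": -0.879, "y": 0.047, "z": 0, "twist": -0.008},
    {"x": -0.879, "y": 0.047, "z": 0, "twist": -0.008},
    {"x": -0.879, "y": 0.047, "z": 0, "twist": -0.008},
    {"x": -0.879, "y": 0.047, "z": 0, "twist": -0.008},
  ],
)

```text
t: 41.57
tool_pos: [524.6, -167.1, 233.7]
eef_rot: [-2.168, -2.271, 0.001]
wrist_force: [1.0, 0.4, -5.2]
opening: 39.7
grasp_force: 40.0
```

```bash
python3 -c "
from h import *
go(534.4,-272,150,2.88)"
```

```text
pos [ 524.6 -167.1  233.7] closing 2.67 tilt 0.10 twist -0.0012 (world 0.2 deg), q6 -0.42 -> shares x -0.2106 y 0.0100 z 0.1672 op 39.7
```

Emit:
servo_tool(
  rows=[
    {"x": -0.21, "y": 0.01, "z": 0, "twist": -0.001},
    {"x": -0.21, "y": 0.01, "z": 0, "twist": -0.001},
    {"x": -0.21, "y": 0.01, "z": 0.03, "twist": -0.001},
    {"x": -0.21, "y": 0.01, "z": 0.08, "twist": -0.001},
    {"x": -0.21, "y": 0.01, "z": 0.12, "twist": -0.001},
    {"x": -0.21, "y": 0.01, "z": 0.15, "twist": -0.001},
    {"x": -0.21, "y": 0.01, "z": 0.167, "twist": -0.001},
    {"x": -0.21, "y": 0.01, "z": 0.167, "twist": -0.001},
  ],
)

```text
t: 42.23
tool_pos: [534.3, -269.3, 148.5]
eef_rot: [-2.162, -2.273, 0.002]
wrist_force: [0.1, 0.3, -4.7]
opening: 40.1
grasp_force: 40.0
```

Emit:
servo_tool(
  rows=[
    {"x": 0, "y": 0, "z": 0, "twist": 0},
    {"x": 0, "y": 0, "z": 0, "twist": 0},
    {"x": 0, "y": 0, "z": 0, "twist": 0},
    {"x": 0, "y": 0, "z": 0, "twist": 0},
    {"x": 0, "y": 0, "z": 0, "twist": 0},
    {"x": 0, "y": 0, "z": 0, "twist": 0},
    {"x": 0, "y": 0, "z": 0, "twist": 0},
    {"x": 0, "y": 0, "z": 0, "twist": 0},
  ],
)

```text
t: 42.9
tool_pos: [535.2, -269.9, 151.1]
eef_rot: [2.165, 2.276, 0.0]
wrist_force: [-0.9, 0.4, -5.5]
opening: 39.7
grasp_force: 40.0
```

```bash
python3 -c "
from h import *
go(534.4,-272,96,2.88)"
```

```text
pos [ 535.2 -269.9  151.1] closing 2.85 tilt 0.01 twist -0.0001 (world 0.0 deg), q6 -0.58 -> shares x -0.0042 y -0.0019 z 0.1103 op 39.7
```

Emit:
servo_tool(
  rows=[
    {"x": -0.004, "y": -0.0015, "z": 0.03, "twist": 0},
    {"x": -0.004, "y": -0.0015, "z": 0.055, "twist": 0},
    {"x": -0.004, "y": -0.0015, "z": 0.075, "twist": 0},
    {"x": -0.004, "y": -0.0015, "z": 0.09, "twist": 0},
    {"x": -0.004, "y": -0.0015, "z": 0.1, "twist": 0},
    {"x": -0.004, "y": -0.0015, "z": 0.105, "twist": 0},
    {"x": -0.004, "y": -0.0015, "z": 0.109, "twist": 0},
    {"x": -0.004, "y": -0.0015, "z": 0.111, "twist": 0},
  ],
)

```text
t: 43.57
tool_pos: [534.7, -271.9, 96.1]
eef_rot: [2.165, 2.276, 0.0]
wrist_force: [-5.7, 3.4, 6.8]
opening: 40.1
grasp_force: 40.0
```

Emit:
servo_tool(
  rows=[
    {"x": 0, "y": 0, "z": 0.001, "twist": 0},
    {"x": 0, "y": 0, "z": 0.001, "twist": 0},
    {"x": 0, "y": 0, "z": 0.001, "twist": 0},
    {"x": 0, "y": 0, "z": 0.001, "twist": 0},
    {"x": 0, "y": 0, "z": 0.001, "twist": 0},
    {"x": 0, "y": 0, "z": 0.001, "twist": 0},
    {"x": 0, "y": 0, "z": 0.001, "twist": 0},
    {"x": 0, "y": 0, "z": 0.001, "twist": 0},
  ],
)

```text
t: 44.23
tool_pos: [534.7, -272.0, 96.1]
eef_rot: [2.165, 2.276, 0.0]
wrist_force: [-4.7, 2.2, 5.5]
opening: 39.8
grasp_force: 40.0
```

```bash
python3 -c "
from h import *
go(534.4,-272,96,2.88)"
```

```text
pos [ 534.7 -272.    96.1] closing 2.85 tilt 0.04 twist -0.0001 (world 0.0 deg), q6 -0.58 -> shares x -0.0001 y -0.0006 z 0.0002 op 39.8
```

In contact at home pose; release, retreat, and check.

Emit:
servo_tool(
  rows=[
    {"x": 0, "y": 0, "z": 0, "twist": 0},
    {"x": 0, "y": 0, "z": 0, "twist": 0},
    {"x": 0, "y": 0, "z": 0, "twist": 0},
    {"x": 0, "y": 0, "z": 0, "twist": 0},
    {"x": 0, "y": 0, "z": 0, "twist": 0},
    {"x": 0, "y": 0, "z": 0, "twist": 0},
    {"x": 0, "y": 0, "z": 0, "twist": 0},
    {"x": 0, "y": 0, "z": 0, "twist": 0},
  ],
  fingers=0.3,
)

```text
t: 44.9
tool_pos: [534.6, -271.9, 95.0]
eef_rot: [2.165, 2.276, 0.0]
wrist_force: [0.4, 0.4, -0.2]
opening: 65.5
grasp_force: 0.0
```

Emit:
servo_tool(
  rows=[
    {"x": 0, "y": 0, "z": -0.03, "twist": 0},
    {"x": 0, "y": 0, "z": -0.08, "twist": 0},
    {"x": 0, "y": 0, "z": -0.15, "twist": 0},
    {"x": 0, "y": 0, "z": -0.22, "twist": 0},
    {"x": 0, "y": 0, "z": -0.3, "twist": 0},
    {"x": 0, "y": -0.1, "z": -0.38, "twist": 0},
    {"x": 0, "y": -0.2, "z": -0.4, "twist": 0},
    {"x": 0, "y": -0.3, "z": -0.4, "twist": 0},
  ],
)

```text
t: 45.57
tool_pos: [420.9, -277.5, 292.5]
eef_rot: [2.162, 2.275, 0.001]
wrist_force: [-0.4, -1.3, -0.1]
opening: 66.0
grasp_force: 0.0
```

Emit:
servo_tool(
  rows=[
    {"x": -0.1, "y": -0.12, "z": 0, "twist": 0},
    {"x": -0.1, "y": -0.12, "z": 0, "twist": 0},
    {"x": -0.1, "y": -0.12, "z": 0, "twist": 0},
    {"x": -0.1, "y": -0.12, "z": 0, "twist": 0},
    {"x": -0.1, "y": -0.12, "z": 0, "twist": 0},
    {"x": -0.1, "y": -0.12, "z": 0, "twist": 0},
    {"x": -0.1, "y": -0.12, "z": 0, "twist": 0},
    {"x": -0.1, "y": -0.12, "z": 0, "twist": 0},
  ],
)

```text
t: 46.23
tool_pos: [364.8, -329.9, 290.1]
eef_rot: [-2.164, -2.277, -0.0]
wrist_force: [0.3, 0.2, -1.0]
opening: 65.4
grasp_force: 0.0
```

```bash
python3 - <<'E'
from h import *
go(); f=grab_frame('top'); b=np.load('top.npy')
# compare edges of stack region before/after
A,B=(cv2.GaussianBlur(cv2.cvtColor(i[140:235,415:515],cv2.COLOR_RGB2GRAY),(0,0),0.8).astype(np.float32) for i in (b,f))
print('mean diff',np.abs(A-B).mean())
for n,(y0,y1) in dict(stud=(8,38),plain=(42,72)).items():
    a=A[y0:y1,12:92]; print(n,cv2.phaseCorrelate(a,B[y0:y1,12:92],cv2.createHanningWindow(a.shape[::-1],cv2.CV_32F)))
c=cam('top'); s=f.astype(int)
# due prism on pan: bright/grey-yellowish vs bluish pan
m=((s[...,0]-s[...,2]>=0)&(s.sum(2)>400)).astype(np.uint8); r=np.zeros_like(m); r[170:220,326:395]=m[170:220,326:395]
k=max(cv2.findContours(cv2.morphologyEx(r,cv2.MORPH_OPEN,np.ones((5,5))),0,2)[0],key=cv2.contourArea); q=cv2.minAreaRect(k); print('due',q,ray(c,[q[0]],112))
E
```

```text
pos [ 364.8 -329.9  290.1] closing 2.94 tilt 0.02 -> shares x 0.0000 y 0.0000 z 0.0000 op 65.4
mean diff 5.033579
stud ((0.05505715876586237, 0.16251276265625414), 0.7096617647012075)
plain ((-0.13261459278642462, 0.07971586956170107), 0.7894567116101583)
due ((361.9991760253906, 189.971435546875), (15.879234313964844, 64.43084716796875), 88.36341857910156) [[546.53786236  -7.82518842]]
```

```bash
python3 -c "
from cell import *
print(hand_in())"
```

```text
the job is handed in; nothing more can be done
None
```

The job is handed in at about 46 s: the check weight is upright in its case compartment, the due prism lies within about 2 mm of the pan's centre along its longer side, and both cross prisms are back within about 1 mm of where they lay; the hand-in call returned no verdict.

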